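# Lower the ratchet copy board and photograph the printing blocks

## Task

The tilting copy board was left raised: flip its red ratchet pawl to the released side and push the board all the way down flat, then lay every copper-faced printing block that is on the table on the board, copper up, square inside a white outlined bay of its own. Only then switch the lamp on, press the blue shutter plunger fully down while the lamp is lit and let it spring back, and switch the lamp off again, leaving the board flat and all blocks in their bays. Never press the shutter while the lamp is off, and do not disturb the jar, the brush or the eraser.

Things in the scene. Friction and masses are not known exactly. Their poses are not given: they have to be found in the camera images.
- stand: Fixed grey stand of the copy board. Origin on the table under its middle; x points from the hinge to the board's free edge (roughly away from the robot), z up. The board's hinge line runs along y at x -125, z 55 mm. Flat, the board covers x -120 to 130, y -135 to 135 mm, top at z 65 mm. At y -180 mm a brass ratchet wheel, 90 mm diameter, turns with the board on the hinge line.
- board (a joint): Tilt of the charcoal board about its hinge (rad): 0 = flat on its stop, positive = far edge raised, up to 0.72. Stiff hinge: it stays where left and goes down under 2 to 5 N pressed on its top near the far edge, but only with the pawl released; with the pawl engaged it gives at most to the next tooth (0.20 or 0.51 rad) and locks.
- board_edge (a point): Point on the top face of the board 225 mm from the hinge line, midway across and 30 mm inside the free (far) edge; moves with the board. Its x axis lies in the board away from the hinge, z is the board's normal.
- pawl (a joint): Angle of the ratchet pawl (rad): 0 to 0.15 = engaged (bat leaning to the stand's -x, towards the robot; it rides on the teeth), 0.9 = released (bat leaning to +x, away). It is over-centre: beyond 0.45 it snaps on to 0.9 by itself, below it snaps back. 2 to 5 N at the bat is enough.
- pawl_bat (a point): Centre of the red ball (16 mm diameter) on the end of the pawl's bat, 8 mm thick. Pivot axis along the stand's y at x -79, z 122 mm (stand's frame); ball and bat at y -190 mm, the ball 50 mm from the axis. It swings from x -101 (engaged) to -57 mm (released), z 167 mm at both ends, 172 mm in the middle. A post under the pivot is at y -190 to -202 mm, up to z 129 mm.
- lamp (a joint): Angle of the lamp's toggle switch (rad): 0 = off (bat leaning to the switch box's -x), 0.8 = on (leaning to its +x). Over-centre: beyond 0.4 either way it snaps across by itself. About 1.5 N at the bat.
- switch_box: Fixed white switch box 100 (x) x 70 (y) x 48 mm high, carries the lamp toggle. Origin: middle of its underside; its x axis points from the off side to the on side (roughly away from the robot); a small round yellow spot on its top marks the on side (+x).
- lamp_bat (a point): Centre of the yellow ball (14 mm diameter) on the end of the lamp toggle's bat, which is 8 mm thick and 36 mm long from its pivot (50 mm above the table over the middle of the switch box); it swings along the box's x axis between -14 and +14 mm, at 83 mm height.
- shutter (a joint): Travel of the shutter plunger (m): 0 = up, 0.012 = fully down on its stop. The spring takes 3 N at the start and 6 N at the bottom, and returns the plunger.
- shutter_top (a point): Middle of the top face of the blue plunger head (32 mm diameter, 8 mm thick, top 76 mm above the table when up) on a fixed black box 85 x 85 x 40 mm with an aluminium collar 42 mm wide and 10 mm high; pressed straight down.
- bay0 (a point): Centre of bay 0, a white outline on the board's top face, 60 mm along the board's x, 86 mm along its y (blocks lie lengthwise along y); axes x and y lie in the board as the board's do, z is its normal; moves with the board. Bay centres are 125 mm apart in x and 130 mm apart in y.
- bay1 (a point): Centre of bay 1, a white outline on the board's top face, 60 mm along the board's x, 86 mm along its y (blocks lie lengthwise along y); axes x and y lie in the board as the board's do, z is its normal; moves with the board. Bay centres are 125 mm apart in x and 130 mm apart in y.
- bay2 (a point): Centre of bay 2, a white outline on the board's top face, 60 mm along the board's x, 86 mm along its y (blocks lie lengthwise along y); axes x and y lie in the board as the board's do, z is its normal; moves with the board. Bay centres are 125 mm apart in x and 130 mm apart in y.
- bay3 (a point): Centre of bay 3, a white outline on the board's top face, 60 mm along the board's x, 86 mm along its y (blocks lie lengthwise along y); axes x and y lie in the board as the board's do, z is its normal; moves with the board. Bay centres are 125 mm apart in x and 130 mm apart in y.
- block0: Printing block: wooden block 60 (its x) x 36 (its y) x 24 mm high with a copper face on top, about 60 g; origin in the middle of its underside, z up through the copper face. May be absent (None from the start, and nowhere on the table); 3 or 4 are present.
- block1: Printing block: wooden block 60 (its x) x 36 (its y) x 24 mm high with a copper face on top, about 60 g; origin in the middle of its underside, z up through the copper face. May be absent (None from the start, and nowhere on the table); 3 or 4 are present.
- block2: Printing block: wooden block 60 (its x) x 36 (its y) x 24 mm high with a copper face on top, about 60 g; origin in the middle of its underside, z up through the copper face. May be absent (None from the start, and nowhere on the table); 3 or 4 are present.
- block3: Printing block: wooden block 60 (its x) x 36 (its y) x 24 mm high with a copper face on top, about 60 g; origin in the middle of its underside, z up through the copper face. May be absent (None from the start, and nowhere on the table); 3 or 4 are present.
- jar: Bystander: small glass jar with white lid, 44 mm diameter, 55 mm tall, among the blocks, origin under its middle. Leave it alone.
- brush: Bystander: brush 180 mm long lying on the table, near the lamp switch and the shutter box. Leave it alone.
- eraser: Bystander: white eraser 45 x 22 x 14 mm, origin under its middle. Leave it alone.
Things that resemble listed ones, but are neither listed nor needed, are in the scene too. What is shaped like the block3 but grey or turquoise is not meant.

How it is judged:
By the outcome, as a careful person would: the job done as asked, in the order asked, and still so for the second after the job is handed in, with the robot touching nothing.
Of block0, block1, block2, block3 only 3 to 4 are there at a start; the rules pass over those that are not, and their reading is None.
At some moment in a run one of block0, block1, block2, block3 may be knocked a few centimetres aside while the robot is not near it.
It also fails if it takes over 208 s, if anything falls off the work surface, if the arm or the gripper's body presses on something with over 40 N, if the wrist force passes 120 N, or if a joint passes its speed limit or range.

## Robot

A 6-joint arm with a two-finger parallel gripper is mounted at the origin on the work surface. World frame = base frame: x ahead of the robot, y to its left, z up, the work surface at z = 0. Lengths are in m, angles in rad, forces in N, time in s.
With the tool pointing down it reaches from about 0.3 to 0.875 m from the base axis. Payload 6.4 kg.
Tool frame: the origin (TCP) lies midway between the tips of the shut fingers; the grasp point (between the pads) lies 19 mm behind it; z points along the fingers, y is the line along which they close (so a half turn about z gives the same grasp; the last joint's range is limited). The gripper opens to 85 mm and grips with 20 to 120 N. Pads are 22 mm wide; open, the fingers measure 114 mm over their backs; the gripper's body (76 mm by 85 mm) begins 54 mm behind the grasp point. The pads swing forward as they close: fully open they stand 13 mm farther back than shut.
Start: joints at [1.056, 0.181, 1.607, -0, 1.354, -0.206], TCP at [0.175, 0.548, 0.231] pointing down, gripper open.
Joint ranges: [-2.99, 2.99], [-0.89, 2.07], [0.3, 2.58], [-1.14, 4.28], [0, 2.63], [-3.12, 3.12]. Speed limits (rad/s): [2.57, 2.57, 3.01, 3.14, 3.14, 3.14].

## Interface

Orientations are given as a rotation vector (axis times angle).
In Python, from station import status, snapshot, camera_info, ctrl, spotter gives the robot as it stands.
- The arm moves only by the tool arm_command, never from a script. Its argument "steps" is a list of rows, each an object of numbers: "x", "y", "z": the shift along the tool's x, y, z in units of 0.5 m (1.0 is 0.5 m); "turn": the turn about the tool's z in units of 180 degrees (1.0 is 180 degrees). A call has 1 to 20 rows; each row is the pose to reach, as a shift and turn from the pose commanded when the call began, along the tool's axes at that moment, turning the shorter way round; what a row does not reach only later rows make up. A row lasts 1/12 s, in which the tool goes at most 41.7 mm and 7.16 degrees, less where a joint would pass 70% of its speed; a pose out of reach is approached as far as the arm can. A call with a number of a shift or a turn outside -1 to 1 is refused whole. A call with a gripper value outside its range is refused whole. "gripper" is the opening, from 0 (shut) to 1 (fully open), set as the call begins (left out, the last holds). The fingers move at their own pace and stop on an object; the grip force is fixed at half the most. Time passes only in rows, so rows that repeat a pose let the fingers close. It gives the time, the measured TCP pose, the force, the opening and the grip force at its end, in the units of the state.
- status.get_obs(): the state, without advancing time (a new reading comes with each control period).
- snapshot(name): name is "scene" or "top" or "wrist"; returns (picture, depth): 480x640x3 uint8, red, green, blue; 480x640 float32, m along the optical axis (not along the pixel's ray), 0 where there is no reading.
- camera_info(name): a dict with "camera_matrix" (3x3 intrinsics, pixels), "rvec" (rotation vector, rad) and "tvec" (3), from world to camera coordinates, as OpenCV has them. Camera axes: x right, y down, z forward; pixel columns grow to the right and rows downward; lengths in m; the calibration is good to about 2 mm. A picture is of the moment at which its call begins: read the wrist's pose just before it. camera_info takes no time and is no camera call; for the wrist camera it gives the pose at the moment of the call.
- ctrl.finish_job(): hands the job in; it is judged then, once.
Trained networks look in the newest picture that a camera, given by its name, has taken for a name from the list of things; names that differ only in an ending like _2 or _b are one class to them, and where a whole thing is asked for, a point or a joint stands for the part that bears it (a point fixed in the world has none). Each returns a list of dicts, best first, with "p" (0 to 1); they miss things now and then, are a little off and sometimes report something else, mostly with a low value. They report only what shows in the picture. A call takes as long as a camera call. They do not tell look-alikes from the thing itself.
- spotter.find_in(target, camera): "xyz" ([x, y, z] in m, in world coordinates, good to about 4 mm: the middle of the surface that is visible of it).
- spotter.place_of(target, camera): "xyz" ([x, y, z] in m, in world coordinates, good to about 4 mm: a listed point, or the origin of a listed thing).
The state is a dict: "t": time; "qpos": joint angles; "joint_velocities": joint speeds; "joint_torque": joint torques, N m; "position": TCP position; "ee_rot": TCP orientation; "contact_force": force on the tool from outside, world axes, zero at the start; "ft_torque": the same for the moment, N m; "width": finger opening in m; "grasp_force": force on a finger pad.
Only numpy, scipy, OpenCV 4.12 (cv2) and the standard library are available. Lean on these libraries where they do the work, as an engineer would, in place of code of your own. Each camera call takes 0.05 s, during which the arm holds its last target. There are 200 camera calls.

## Working session

There is one attempt and no reset: what is moved stays moved. The work goes in short steps, Python scripts to look and compute and a tool call to move; the robot and the scene stay as the last step left them, time stands still between calls to the robot, and variables do not carry over. Pictures are saved under pics/ and viewed, at most 14 in all, crops included, and the job is handed in when it is done.

Besides the shell and the picture viewer there is one more tool, called after "Request:" by a JSON object that holds its "fn" and its "kwargs", one argument or row to a line. arm_command: Moves the arm, as the interface text tells. Shifts and turns lie within -1 to 1; 1 stands for 0.5 m of shift or 180 degrees of turn. Its arguments: {"type":"object","properties":{"steps":{"type":"array"},"gripper":{"type":"number"}},"required":["steps"]}

```bash
ls; mkdir -p pics; cat > h.py <<'E'
import numpy as np, cv2
from station import status, snapshot, camera_info, ctrl, spotter
from scipy.spatial.transform import Rotation as R
def save(cam,name):
    im,d=snapshot(cam); cv2.imwrite(f'pics/{name}.png',im[:,:,::-1]); np.savez(f'pics/{name}.npz',im=im,d=d,rv=camera_info(cam)['rvec'],tv=camera_info(cam)['tvec'],K=camera_info(cam)['camera_matrix']); return im,d
def cloud(name):
    f=np.load(f'pics/{name}.npz'); d=f['d'];K=f['K']
    v,u=np.mgrid[:480,:640]
    P=np.stack([(u-K[0,2])/K[0,0]*d,(v-K[1,2])/K[1,1]*d,d],-1)
    Rm=R.from_rotvec(np.ravel(f['rv'])).as_matrix()
    return f['im'],(P-np.ravel(f['tv']))@Rm, d
def rel(target,yaw=None):
    "move in tool axes/units from current pose"
    o=status.get_obs();Rm=R.from_rotvec(o['ee_rot']).as_matrix()
    return (Rm.T@(np.array(target)-o['position'])/0.5).round(4)
E
python3 - <<'E'
from h import *
o=status.get_obs();print(o['t'],o['position'],R.from_rotvec(o['ee_rot']).as_matrix().round(3),o['width'])
save('top','top0');save('scene','scene0')
for c in ['top','scene']:
  for n in ['stand','board_edge','pawl_bat','switch_box','lamp_bat','shutter_top','bay0','bay1','bay2','bay3','block0','jar','brush','eraser']:
    print(c,n,[(np.round(r['xyz'],3).tolist(),round(r['p'],2)) for r in spotter.place_of(n,c)][:8])
print(status.get_obs()['t'])
E
```

```text
pics
0.0 [0.17446604 0.54732381 0.23039585] [[-0.953  0.304 -0.001]
 [ 0.304  0.953 -0.001]
 [ 0.    -0.002 -1.   ]] 0.08537935292991779
top stand []
top board_edge []
top pawl_bat [([0.476, -0.2, 0.173], 0.63), ([0.557, -0.008, 0.001], 0.35)]
top switch_box [([0.44, -0.334, 0.002], 0.7)]
top lamp_bat [([0.427, -0.338, 0.084], 0.56), ([0.584, -0.324, 0.08], 0.48), ([0.427, 0.413, 0.004], 0.43)]
top shutter_top [([0.587, -0.325, 0.077], 0.63)]
top bay0 [([0.59, -0.071, 0.16], 0.98), ([0.478, 0.056, 0.094], 0.86), ([0.486, -0.078, 0.101], 0.76), ([0.593, 0.058, 0.161], 0.56)]
top bay1 [([0.59, -0.071, 0.16], 0.98), ([0.478, 0.056, 0.094], 0.86), ([0.486, -0.078, 0.101], 0.76), ([0.593, 0.058, 0.161], 0.56)]
top bay2 [([0.59, -0.071, 0.16], 0.98), ([0.478, 0.056, 0.094], 0.86), ([0.486, -0.078, 0.101], 0.76), ([0.593, 0.058, 0.161], 0.56)]
top bay3 [([0.59, -0.071, 0.16], 0.98), ([0.478, 0.056, 0.094], 0.86), ([0.486, -0.078, 0.101], 0.76), ([0.593, 0.058, 0.161], 0.56)]
top block0 [([0.308, 0.43, -0.002], 0.88), ([0.486, 0.279, 0.001], 0.86), ([0.598, 0.287, -0.002], 0.85), ([0.379, 0.
[... 900 characters left out ...]
.587, 0.061, 0.157], 0.77), ([0.481, 0.052, 0.095], 0.66)]
scene bay2 [([0.596, -0.067, 0.16], 0.96), ([0.488, -0.071, 0.095], 0.79), ([0.587, 0.061, 0.157], 0.77), ([0.481, 0.052, 0.095], 0.66)]
scene bay3 [([0.596, -0.067, 0.16], 0.96), ([0.488, -0.071, 0.095], 0.79), ([0.587, 0.061, 0.157], 0.77), ([0.481, 0.052, 0.095], 0.66)]
scene block0 [([0.381, 0.186, -0.002], 0.91), ([0.228, 0.292, -0.003], 0.9), ([0.597, 0.283, 0.002], 0.88), ([0.559, 0.406, -0.001], 0.87), ([0.48, 0.278, 0.001], 0.84), ([0.308, 0.428, -0.002], 0.84), ([0.362, 0.294, 0.002], 0.81)]
scene jar [([0.424, 0.415, -0.002], 0.66)]
scene brush [([0.49, -0.463, 0.005], 0.57)]
scene eraser [([0.667, 0.39, 0.004], 0.93)]
1.5
```

```bash
ls pics
```

```text
scene0.npz
scene0.png
top0.npz
top0.png
```

View pics/top0.png

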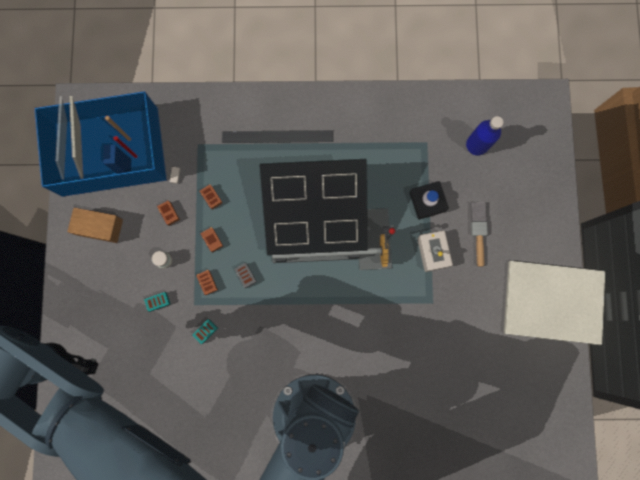

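View pics/scene0.png

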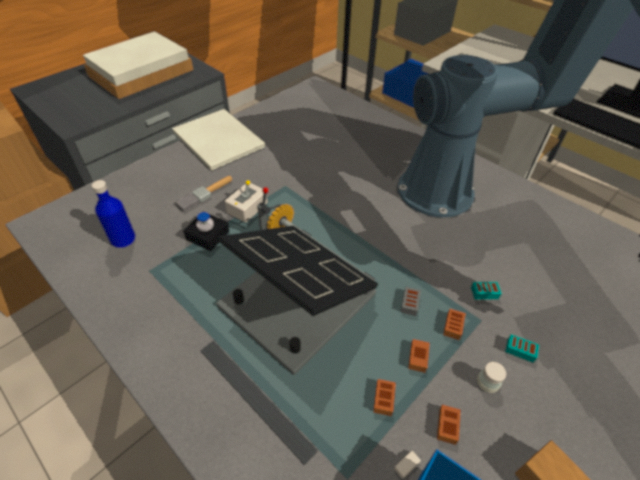

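Top view: copper blocks at (210,196), (167,212), (210,239), (206,281). The grey one at (245,275) and the two turquoise ones are decoys. The board is raised, the red pawl ball is at (392,231) and the lamp toggle at (438,253). Next I'll measure precise poses.

```bash
cat >> h.py <<'E'
def rect(P2):
    (c,(a,b),ang)=cv2.minAreaRect(P2.astype(np.float32)*1000)
    if a<b: a,b,ang=b,a,ang+90
    return np.round(np.array(c)/1000,4),round(a,1),round(b,1),round((ang+90)%180-90,1)
def blocks(name,zlo=.017,zhi=.03):
    im,P,d=cloud(name); hsv=cv2.cvtColor(im,cv2.COLOR_RGB2HSV)
    z=P[...,2]
    m=((z>zlo)&(z<zhi)&(d>0)&(P[...,0]<.75)&(abs(P[...,1])<.5)).astype(np.uint8)
    n,l,s,c=cv2.connectedComponentsWithStats(m,connectivity=4); out=[]
    for i in range(1,n):
        if s[i,4]<60: continue
        q=P[l==i]; h=np.median(hsv[l==i],0)
        out.append((rect(q[:,:2]),np.round(np.median(q[:,2]),3),s[i,4],h))
    return out
E
python3 - <<'E'
from h import *
for c in ['top0','scene0']:
    print(c)
    for b in blocks(c): print(b)
    im,P,d=cloud(c); hsv=cv2.cvtColor(im,cv2.COLOR_RGB2HSV)
    # board plane
    x,y,z=P[...,0],P[...,1],P[...,2]
    m=(d>0)&(x>.46)&(x<.66)&(abs(y)<.12)&(z>.075)&(z<.25)
    q=P[m]
    for _ in range(4):
        ce=q.mean(0);n=np.linalg.svd(q-ce,full_matrices=False)[2][2];n*=np.sign(n[2]);q=q[abs((q-ce)@n)<.006]
    print('plane',ce,n,'tilt',np.arccos(n[2]),'yaw',np.degrees(np.arctan2(-n[1],-n[0])))
    full=P[(d>0)&(abs((P-ce)@n)<.006)&(x>.4)&(x<.72)&(abs(y)<.17)&(z>.06)]
    e2=np.array([-n[1],n[0],0]);e2/=np.linalg.norm(e2); e2*=np.sign(e2[1]); e1=np.cross(e2,n)
    rr=rect(np.c_[(full-ce)@e1,(full-ce)@e2]); print('board rect',rr,'ctr world',ce+e1*rr[0][0]+e2*rr[0][1],e1,e2)
    H,S,V=[hsv[...,i].astype(int) for i in range(3)]
    for nm,mm,bx in [('red',((H<8)|(H>172))&(S>150)&(V>60),(.4,.6,-.27,-.13)),('yel',(H>20)&(H<35)&(S>120),(.37,.52,-.41,-.27)),('blue',(H>100)&(H<130)&(S>120),(.5,.68,-.42,-.25))]:
        k=mm&(d>0)&(x>bx[0])&(x<bx[1])&(y>bx[2])&(y<bx[3])&(z>.04)
        if nm=='yel': print(nm,np.round(P[k],3).tolist()[:25])
        else: print(nm,k.sum(),P[k].mean(0),P[k].min(0),P[k].max(0))
    k=(d>0)&(x>.36)&(x<.52)&(y<-.26)&(y>-.42)&(z>.042)&(z<.054); print('box',rect(P[k][:,:2]))
    k=(d>0)&(x>.5)&(x<.68)&(y<-.24)&(y>-.42)&(z>.034)&(z<.046); print('shut',rect(P[k][:,:2]))
E
```

```text
top0
((array([0.6049, 0.2826]), 62.2, 36.0, 33.1), np.float64(0.024), np.int32(251), array([  9., 153., 120.]))
((array([0.5597, 0.4007]), 63.3, 36.5, 28.6), np.float64(0.024), np.int32(270), array([  9., 156., 121.]))
((array([ 0.5113, -0.4652]), 141.4, 42.3, -2.0), np.float64(0.02), np.int32(417), array([ 16.,  11., 123.]))
((array([0.4823, 0.2778]), 61.6, 36.7, 29.4), np.float64(0.024), np.int32(265), array([  9., 151., 130.]))
((array([0.3831, 0.1837]), 60.1, 36.6, 28.7), np.float64(0.024), np.int32(269), array([ 8., 35., 99.]))
((array([0.3647, 0.2886]), 60.3, 37.3, 23.5), np.float64(0.024), np.int32(275), array([  9., 152., 127.]))
((array([0.3126, 0.4248]), 61.2, 36.0, -69.9), np.float64(0.024), np.int32(276), array([ 86., 123., 108.]))
((array([0.2314, 0.2908]), 60.2, 35.2, -45.6), np.float64(0.024), np.int32(287), array([ 86., 119.,  92.]))
plane [ 0.55879006 -0.00103552  0.14015982] [-0.51486365 -0.02018636  0.85703438] tilt 0.5413100903742379 yaw 2.2452564838625735
board rect (array([-0.0232, -0.019 ]), 290.3, 263.6, -90.0) ctr world [ 0.5396665  -0.0207999   0.12820581] [
[... 4045 characters left out ...]
039706  0.17896548]
yel [[0.425, -0.336, 0.089], [0.432, -0.337, 0.089], [0.43, -0.334, 0.089], [0.427, -0.334, 0.087], [0.428, -0.329, 0.091], [0.432, -0.337, 0.085], [0.433, -0.331, 0.089], [0.431, -0.33, 0.089], [0.428, -0.329, 0.087], [0.424, -0.331, 0.084], [0.436, -0.333, 0.086], [0.435, -0.329, 0.088], [0.431, -0.329, 0.086], [0.43, -0.327, 0.086], [0.434, -0.335, 0.081], [0.435, -0.329, 0.084], [0.432, -0.329, 0.083], [0.483, -0.327, 0.047], [0.483, -0.323, 0.05]]
blue 86 [ 0.58776762 -0.32023398  0.07430836] [ 0.57307132 -0.35804523  0.04072756] [ 0.60188058 -0.305278    0.07928967]
box (array([ 0.4416, -0.3306]), 102.5, 72.3, 9.9)
shut (array([ 0.5868, -0.3203]), 88.0, 87.0, -73.9)
```

Request:
{"fn": "arm_command", "kwargs": {
  "steps": [
    {"x": -0.48,"y": -0.63,"turn": 0.39},
    {"x": -0.48,"y": -0.63,"turn": 0.39},
    {"x": -0.48,"y": -0.63,"turn": 0.39},
    {"x": -0.48,"y": -0.63,"turn": 0.39},
    {"x": -0.48,"y": -0.63,"turn": 0.39},
    {"x": -0.48,"y": -0.63,"turn": 0.39},
    {"x": -0.48,"y": -0.63,"turn": 0.39},
    {"x": -0.48,"y": -0.63,"turn": 0.39},
    {"x": -0.48,"y": -0.63,"turn": 0.39},
    {"x": -0.48,"y": -0.63,"turn": 0.39},
    {"x": -0.48,"y": -0.63,"turn": 0.39},
    {"x": -0.48,"y": -0.63,"turn": 0.39}
  ],
  "gripper": 0
}}

```text
invalid input at $.steps[0]: expected keys x, y, z, turn
```

```bash
python3 - <<'E'
from h import *
o=status.get_obs();print(o['t'],o['position'],R.from_rotvec(o['ee_rot']).as_matrix().round(3))
print(rel([.434,-.1995,.2]),rel([.434,-.1995,.155]),rel([.494,-.197,.155]))
E
```

```text
1.5 [0.17474241 0.54780982 0.2312897 ] [[-0.953  0.304 -0.   ]
 [ 0.304  0.953 -0.   ]
 [ 0.    -0.    -1.   ]]
[-0.9483 -1.2663  0.0626] [-0.9483 -1.2663  0.1526] [-1.0611 -1.2251  0.1526]
```

Request:
{"fn": "arm_command", "kwargs": {
  "steps": [
    {"x": -0.48,"y": -0.63,"z": 0,"turn": 0.39},
    {"x": -0.48,"y": -0.63,"z": 0,"turn": 0.39},
    {"x": -0.48,"y": -0.63,"z": 0,"turn": 0.39},
    {"x": -0.48,"y": -0.63,"z": 0,"turn": 0.39},
    {"x": -0.48,"y": -0.63,"z": 0,"turn": 0.39},
    {"x": -0.48,"y": -0.63,"z": 0,"turn": 0.39},
    {"x": -0.48,"y": -0.63,"z": 0,"turn": 0.39},
    {"x": -0.48,"y": -0.63,"z": 0,"turn": 0.39},
    {"x": -0.48,"y": -0.63,"z": 0,"turn": 0.39},
    {"x": -0.48,"y": -0.63,"z": 0,"turn": 0.39},
    {"x": -0.48,"y": -0.63,"z": 0,"turn": 0.39},
    {"x": -0.48,"y": -0.63,"z": 0,"turn": 0.39}
  ],
  "gripper": 0
}}

```text
t: 2.5
position: [0.3082, 0.174, 0.2316]
ee_rot: [2.183, 2.259, 0.002]
contact_force: [-0.5, -0.3, 0.1]
width: 0.0001
grasp_force: 0.0
```

```bash
python3 - <<'E'
from h import *
o=status.get_obs();print(o['t'],o['position'],R.from_rotvec(o['ee_rot']).as_matrix().round(3),o['width'])
print(rel([.434,-.1995,.2]),rel([.434,-.1995,.155]),rel([.494,-.197,.155]))
E
```

```text
2.5 [0.30819953 0.17397243 0.23159295] [[-0.034  0.999  0.001]
 [ 0.999  0.034  0.   ]
 [ 0.     0.001 -1.   ]] 9.478065278305469e-05
[-0.7551  0.2259  0.0631] [-0.7552  0.2259  0.1531] [-0.7542  0.346   0.1532]
```

Request:
{"fn": "arm_command", "kwargs": {
  "steps": [
    {"x": -0.755,"y": 0.22,"z": 0,"turn": 0},
    {"x": -0.755,"y": 0.22,"z": 0,"turn": 0},
    {"x": -0.755,"y": 0.22,"z": 0,"turn": 0},
    {"x": -0.755,"y": 0.22,"z": 0,"turn": 0},
    {"x": -0.755,"y": 0.22,"z": 0,"turn": 0},
    {"x": -0.755,"y": 0.22,"z": 0,"turn": 0},
    {"x": -0.755,"y": 0.22,"z": 0,"turn": 0},
    {"x": -0.755,"y": 0.22,"z": 0,"turn": 0},
    {"x": -0.755,"y": 0.22,"z": 0,"turn": 0},
    {"x": -0.755,"y": 0.22,"z": 0,"turn": 0},
    {"x": -0.755,"y": 0.22,"z": 0,"turn": 0},
    {"x": -0.755,"y": 0.22,"z": 0.153,"turn": 0},
    {"x": -0.755,"y": 0.22,"z": 0.153,"turn": 0},
    {"x": -0.755,"y": 0.22,"z": 0.153,"turn": 0}
  ]
}}

```text
t: 3.67
position: [0.428, -0.1935, 0.1483]
ee_rot: [-2.168, -2.256, 0.001]
contact_force: [-1.1, 1.6, -1.6]
width: -0.0001
grasp_force: 0.0
```

Request:
{"fn": "arm_command", "kwargs": {
  "steps": [
    {"x": 0,"y": 0.03,"z": 0,"turn": 0},
    {"x": 0,"y": 0.05,"z": 0,"turn": 0},
    {"x": 0,"y": 0.07,"z": 0,"turn": 0},
    {"x": 0,"y": 0.09,"z": 0,"turn": 0},
    {"x": 0,"y": 0.11,"z": 0,"turn": 0},
    {"x": 0,"y": 0.13,"z": 0,"turn": 0},
    {"x": 0,"y": 0.13,"z": 0,"turn": 0},
    {"x": 0,"y": 0.1,"z": -0.05,"turn": 0},
    {"x": 0,"y": 0.0,"z": -0.15,"turn": 0},
    {"x": 0,"y": 0.0,"z": -0.15,"turn": 0}
  ]
}}

```text
t: 4.5
position: [0.4314, -0.1986, 0.2319]
ee_rot: [2.178, 2.262, 0.0]
contact_force: [-0.1, -0.4, 0.8]
width: -0.0002
grasp_force: 0.0
```

```bash
python3 - <<'E'
from h import *
o=status.get_obs();print(o['t'],o['position'])
save('scene','s1')
for n in ['pawl_bat','board_edge']: print(n,[(np.round(r['xyz'],3).tolist(),round(r['p'],2)) for r in spotter.place_of(n,'scene')][:3])
c=np.array([.5715,-.004,0]);y=np.radians(2.25);e1=np.array([np.cos(y),np.sin(y),0])
for r in (.085,.1): 
  for z in (.25,.19,.067): print(r,z,rel(c+e1*r+[0,0,z]))
E
```

```text
4.5 [ 0.43141622 -0.19855707  0.2319322 ]
pawl_bat [([0.484, -0.071, 0.094], 0.7), ([0.624, -0.001, 0.181], 0.63), ([0.511, -0.199, 0.168], 0.45)]
board_edge [([0.624, -0.002, 0.182], 0.69), ([0.558, 0.404, 0.001], 0.63), ([0.585, -0.322, 0.076], 0.24)]
0.085 0.25 [ 0.381   0.4617 -0.0343]
0.085 0.19 [0.3814 0.4612 0.0857]
0.085 0.067 [0.3823 0.46   0.3317]
0.1 0.25 [ 0.3811  0.4917 -0.0342]
0.1 0.19 [0.3815 0.4912 0.0858]
0.1 0.067 [0.3825 0.49   0.3318]
```

View pics/s1.png

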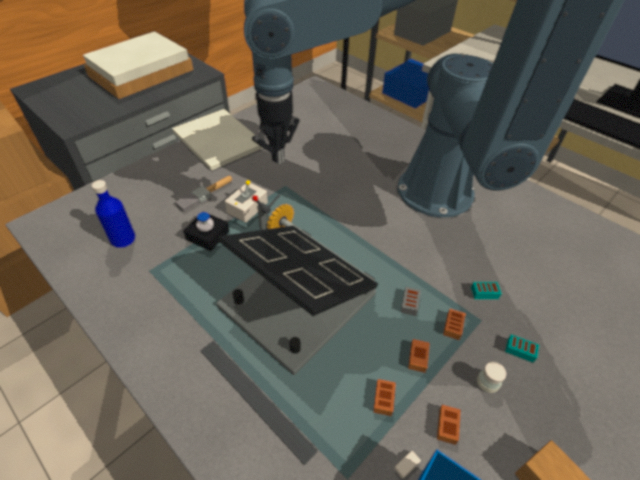

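The pawl ball has moved to about (255,198), from x 0.478 to x 0.511, so it is on the released side. Next I press the board down.

Request:
{"fn": "arm_command", "kwargs": {
  "steps": [
    {"x": 0.38,"y": 0.47,"z": 0,"turn": 0},
    {"x": 0.38,"y": 0.47,"z": 0,"turn": 0},
    {"x": 0.38,"y": 0.47,"z": 0,"turn": 0},
    {"x": 0.38,"y": 0.47,"z": 0,"turn": 0},
    {"x": 0.38,"y": 0.47,"z": 0,"turn": 0},
    {"x": 0.38,"y": 0.47,"z": 0,"turn": 0},
    {"x": 0.38,"y": 0.47,"z": 0,"turn": 0},
    {"x": 0.38,"y": 0.47,"z": 0,"turn": 0},
    {"x": 0.38,"y": 0.47,"z": 0.03,"turn": 0},
    {"x": 0.38,"y": 0.47,"z": 0.06,"turn": 0},
    {"x": 0.38,"y": 0.47,"z": 0.09,"turn": 0},
    {"x": 0.38,"y": 0.47,"z": 0.12,"turn": 0},
    {"x": 0.38,"y": 0.47,"z": 0.15,"turn": 0},
    {"x": 0.38,"y": 0.47,"z": 0.18,"turn": 0},
    {"x": 0.38,"y": 0.47,"z": 0.2,"turn": 0}
  ]
}}

```text
t: 5.9
position: [0.6813, 0.0019, 0.1428]
ee_rot: [2.154, 2.233, 0.058]
contact_force: [52.4, 12.9, 24.7]
width: 0.0
grasp_force: 29.5
```

Request:
{"fn": "arm_command", "kwargs": {
  "steps": [
    {"x": 0,"y": 0,"z": 0.03,"turn": 0},
    {"x": 0,"y": 0,"z": 0.06,"turn": 0},
    {"x": 0,"y": 0,"z": 0.08,"turn": 0},
    {"x": 0,"y": 0,"z": 0.1,"turn": 0},
    {"x": 0,"y": 0,"z": 0.115,"turn": 0},
    {"x": 0,"y": 0,"z": 0.125,"turn": 0},
    {"x": 0,"y": 0,"z": 0.13,"turn": 0},
    {"x": 0,"y": 0,"z": 0.13,"turn": 0},
    {"x": 0,"y": 0,"z": 0.13,"turn": 0}
  ]
}}

```text
t: 6.65
position: [0.6964, 0.0022, 0.0856]
ee_rot: [2.138, 2.214, 0.091]
contact_force: [86.8, 19.2, 9.6]
width: -0.0002
grasp_force: 40.7
```

Request:
{"fn": "arm_command", "kwargs": {
  "steps": [
    {"x": 0,"y": 0.05,"z": 0,"turn": 0},
    {"x": 0,"y": 0.1,"z": 0,"turn": 0},
    {"x": 0,"y": 0.1,"z": -0.02,"turn": 0},
    {"x": 0,"y": 0.1,"z": -0.1,"turn": 0},
    {"x": 0,"y": 0.1,"z": -0.2,"turn": 0},
    {"x": 0,"y": 0.1,"z": -0.32,"turn": 0},
    {"x": 0,"y": 0.1,"z": -0.32,"turn": 0}
  ]
}}

```text
t: 7.23
position: [0.7103, 0.0023, 0.2284]
ee_rot: [2.178, 2.26, 0.003]
contact_force: [1.0, -0.4, 1.3]
width: -0.0
grasp_force: 0.0
```

```bash
cat >> h.py <<'E'
def board(name):
    im,P,d=cloud(name);x,y,z=P[...,0],P[...,1],P[...,2]
    q=P[(d>0)&(x>.46)&(x<.66)&(abs(y)<.12)&(z>.055)&(z<.25)]
    for t in (.03,.015,.006,.006):
        ce=np.median(q,0);n=np.linalg.svd(q-q.mean(0),full_matrices=False)[2][2];n*=np.sign(n[2]);q=q[abs((q-q.mean(0))@n)<t]
    return q.mean(0),n,np.arccos(n[2])
E
python3 - <<'E'
from h import *
o=status.get_obs();print(o['t'],o['position'],o['contact_force'])
save('scene','s2')
print(board('s2'))
for n in ['pawl_bat','board_edge']: print(n,[(np.round(r['xyz'],3).tolist(),round(r['p'],2)) for r in spotter.place_of(n,'scene')][:3])
E
```

```text
7.2333 [0.71028651 0.0022905  0.22839979] [ 1.02145382 -0.35970197  1.32504232]
(array([0.56382897, 0.00989998, 0.07621049]), array([-0.09149742, -0.0041575 ,  0.99579663]), np.float64(0.09172037039526865))
pawl_bat [([0.508, -0.197, 0.166], 0.67)]
board_edge [([0.657, -0.001, 0.088], 0.69)]
```

View pics/s2.png

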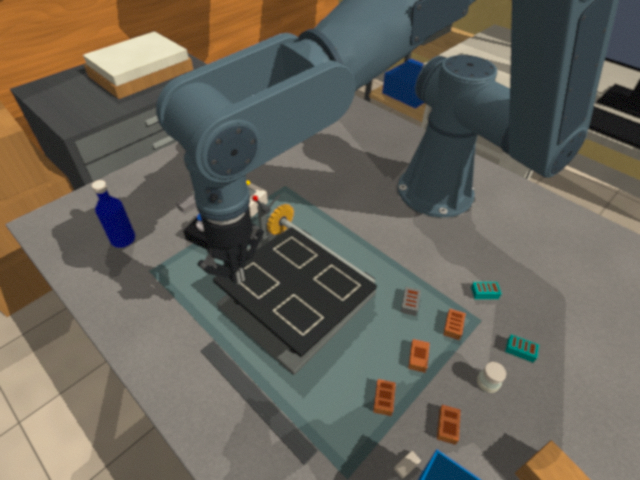

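The board is almost down, at a tilt of about 0.09 rad, with the pawl released. Last time the fingertips slid past the free edge, so this time I press further inboard.

Request:
{"fn": "arm_command", "kwargs": {
  "steps": [
    {"x": 0,"y": -0.12,"z": 0,"turn": 0},
    {"x": 0,"y": -0.12,"z": 0,"turn": 0},
    {"x": 0,"y": -0.12,"z": 0.08,"turn": 0},
    {"x": 0,"y": -0.12,"z": 0.16,"turn": 0},
    {"x": 0,"y": -0.12,"z": 0.23,"turn": 0},
    {"x": 0,"y": -0.12,"z": 0.27,"turn": 0},
    {"x": 0,"y": -0.12,"z": 0.29,"turn": 0},
    {"x": 0,"y": -0.12,"z": 0.3,"turn": 0},
    {"x": 0,"y": -0.12,"z": 0.31,"turn": 0},
    {"x": 0,"y": -0.12,"z": 0.32,"turn": 0},
    {"x": 0,"y": -0.12,"z": 0.325,"turn": 0},
    {"x": 0,"y": -0.12,"z": 0.325,"turn": 0},
    {"x": 0,"y": -0.12,"z": 0.325,"turn": 0}
  ]
}}

```text
t: 8.47
position: [0.6504, -0.0003, 0.065]
ee_rot: [2.178, 2.261, 0.002]
contact_force: [-5.1, 0.6, 9.7]
width: 0.0001
grasp_force: 4.7
```

Request:
{"fn": "arm_command", "kwargs": {
  "steps": [
    {"x": 0,"y": 0,"z": 0.006,"turn": 0},
    {"x": 0,"y": 0,"z": 0.006,"turn": 0},
    {"x": 0,"y": 0,"z": 0.006,"turn": 0}
  ]
}}

```text
t: 8.72
position: [0.6505, -0.0003, 0.0648]
ee_rot: [2.178, 2.261, 0.002]
contact_force: [-15.2, 1.7, 27.9]
width: -0.0001
grasp_force: 13.5
```

Request:
{"fn": "arm_command", "kwargs": {
  "steps": [
    {"x": 0,"y": 0,"z": -0.05,"turn": 0},
    {"x": 0,"y": 0,"z": -0.15,"turn": 0},
    {"x": 0,"y": 0,"z": -0.35,"turn": 0},
    {"x": 0,"y": -0.3,"z": -0.35,"turn": 0},
    {"x": 0.35,"y": -0.5,"z": -0.35,"turn": 0},
    {"x": 0.35,"y": -0.5,"z": -0.35,"turn": 0},
    {"x": 0.35,"y": -0.5,"z": -0.35,"turn": 0},
    {"x": 0.35,"y": -0.5,"z": -0.35,"turn": 0},
    {"x": 0.35,"y": -0.5,"z": -0.35,"turn": 0},
    {"x": 0.35,"y": -0.5,"z": -0.35,"turn": 0},
    {"x": 0.35,"y": -0.5,"z": -0.35,"turn": 0}
  ],
  "gripper": 1
}}

```text
t: 9.63
position: [0.3914, 0.167, 0.236]
ee_rot: [2.178, 2.261, 0.005]
contact_force: [1.2, 0.2, -0.2]
width: 0.0854
grasp_force: 0.0
```

```bash
cat >> h.py <<'E'
def bays(name):
    "stand pose from white outlines when the board is flat"
    im,P,d=cloud(name);x,y,z=P[...,0],P[...,1],P[...,2]
    k=(d>0)&(x>.4)&(x<.72)&(abs(y)<.17)&(z>.055)&(z<.075)
    r=rect(P[k][:,:2]); 
    g=cv2.cvtColor(im,cv2.COLOR_RGB2GRAY); w=P[k&(g>np.median(g[k])+50)]
    return r,rect(w[:,:2]),len(w)
E
python3 - <<'E'
from h import *
o=status.get_obs();print(o['t'],o['position'],o['contact_force'])
save('top','t3');save('scene','s3')
for c in ('t3','s3'):
    print(board(c),bays(c))
    for b in blocks(c):
        if b[3][0]<13 and b[3][1]>100: print(b)
for c in ['top','scene']:
  for n in ['pawl_bat','board_edge','bay0','stand']: print(n,[(np.round(r['xyz'],3).tolist(),round(r['p'],2)) for r in spotter.place_of(n,c)][:5])
E
```

```text
9.6333 [0.39136744 0.16697851 0.23598739] [ 1.18145195  0.19548641 -0.18118968]
(array([ 5.59184436e-01, -2.73836605e-04,  6.52991951e-02]), array([-0.00218561,  0.00127358,  0.9999968 ]), np.float64(0.0025296081001610544)) ((array([ 0.5581, -0.0198]), 290.8, 271.2, -87.8), (array([ 0.5451, -0.0285]), 273.8, 231.2, -87.7), 664)
((array([0.6042, 0.2819]), 62.0, 35.9, 32.9), np.float64(0.024), np.int32(260), array([  9., 153., 121.]))
((array([0.5598, 0.4006]), 62.9, 37.1, 27.7), np.float64(0.025), np.int32(258), array([  9., 155., 107.]))
((array([0.3642, 0.2889]), 60.5, 36.7, 22.5), np.float64(0.024), np.int32(238), array([  9., 153., 126.]))
(array([0.56504069, 0.00702828, 0.06418503]), array([-2.29641315e-04, -3.19654493e-04,  9.99999923e-01]), np.float64(0.0003935913314430193)) ((array([ 0.5569, -0.017 ]), 296.3, 268.1, -87.7), (array([ 0.544 , -0.0225]), 280.8, 235.0, -86.4), 1258)
((array([0.3624, 0.2944]), 63.2, 36.0, 23.3), np.float64(0.024), np.int32(413), array([ 11., 190., 143.]))
((array([0.4814, 0.2835]), 60.8, 36.2, 30.4), np.float64(0.024), np.int32(477), array([ 11., 187., 138.]))
((array([0.6024, 0.2875]), 61.2, 36.1, 32.9), np.float64(0.024), np.int32(581), array([ 11., 192., 145.]))
((array([0.5578, 0.4063]), 60.7, 36.9, 28.6), np.float64(0.024), np.int32(667), array([ 11., 191., 127.]))
pawl_bat [([0.51, -0.199, 0.173], 0.44)]
board_edge [([0.66, -0.007, 0.064], 0.89), ([0.666, 0.393, 0.002], 0.56), ([0.511, -0.194, 0.169], 0.51)]
bay0 [([0.496, 0.056, 0.064], 0.88), ([0.623, 0.06, 0.064], 0.81), ([0.624, -0.069, 0.065], 0.73), ([0.502, -0.075, 0.069], 0.55)]
stand [([0.556, -0.007, 0.001], 0.94)]
pawl_bat [([0.509, -0.198, 0.166], 0.75)]
board_edge [([0.658, -0.001, 0.067], 0.57)]
bay0 [([0.628, -0.07, 0.066], 0.91), ([0.5, -0.072, 0.06], 0.86), ([0.495, 0.053, 0.062], 0.85), ([0.621, 0.06, 0.063], 0.85)]
stand []
```

View pics/t3.png

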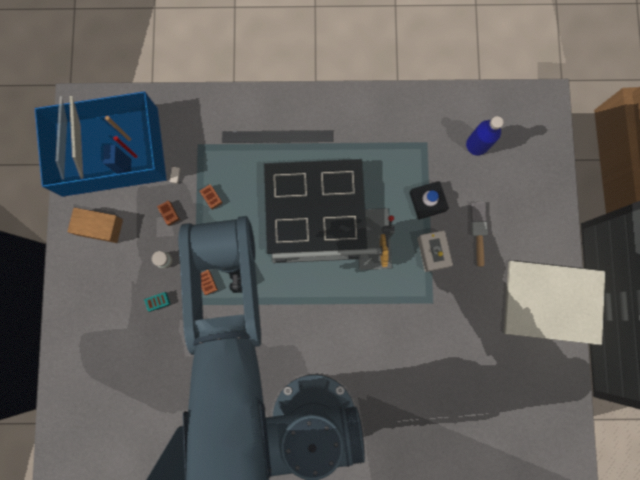

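The board is flat, with its top at z 0.065, and the pawl is released (ball at about (391,218)). Copper blocks show at (210,196), (167,212), (208,282), plus one hidden under the arm. I'll fetch the nearest one first.

```bash
cat >> h.py <<'E'
def yaw():
    Rm=R.from_rotvec(status.get_obs()['ee_rot']).as_matrix(); return np.degrees(np.arctan2(Rm[1,1],Rm[0,1]))
def plan(xy,z,closing_deg):
    "units for arm_command; closing axis folded to a half turn"
    t=(yaw()-closing_deg)
    t=(t+90)%180-90
    return rel([xy[0],xy[1],z]),round(t/180,3)
E
python3 - <<'E'
from h import *
print(yaw(),plan((.3635,.2917),.10,113.1),plan((.3635,.2917),.004,113.1))
E
```

```text
2.0251105307175963 (array([ 0.2558, -0.0511,  0.268 ]), np.float64(0.383)) (array([ 0.2559, -0.051 ,  0.46  ]), np.float64(0.383))
```

Request:
{"fn": "arm_command", "kwargs": {
  "steps": [
    {"x": 0.256,"y": -0.051,"z": 0.15,"turn": 0.383},
    {"x": 0.256,"y": -0.051,"z": 0.15,"turn": 0.383},
    {"x": 0.256,"y": -0.051,"z": 0.15,"turn": 0.383},
    {"x": 0.256,"y": -0.051,"z": 0.15,"turn": 0.383},
    {"x": 0.256,"y": -0.051,"z": 0.15,"turn": 0.383},
    {"x": 0.256,"y": -0.051,"z": 0.15,"turn": 0.383},
    {"x": 0.256,"y": -0.051,"z": 0.15,"turn": 0.383},
    {"x": 0.256,"y": -0.051,"z": 0.15,"turn": 0.383},
    {"x": 0.256,"y": -0.051,"z": 0.15,"turn": 0.383},
    {"x": 0.256,"y": -0.051,"z": 0.15,"turn": 0.383},
    {"x": 0.256,"y": -0.051,"z": 0.15,"turn": 0.383}
  ],
  "gripper": 0.85
}}

```text
t: 11.05
position: [0.3633, 0.292, 0.1588]
ee_rot: [3.079, 0.622, -0.001]
contact_force: [0.0, -0.4, -0.6]
width: 0.0727
grasp_force: 0.0
```

```bash
python3 - <<'E'
from h import *
save('wrist','w1')
for b in blocks('w1'): print(b)
print(status.get_obs()['position'],plan((.3635,.2917),.004,113.1))
E
```

```text
((array([0.5014, 0.1097]), 172.8, 19.2, 2.7), np.float64(0.018), np.int32(3649), array([ 40.,   7., 141.]))
((array([0.4795, 0.2829]), 60.0, 36.6, 30.2), np.float64(0.025), np.int32(3975), array([ 10., 136., 223.]))
((array([0.4248, 0.4068]), 44.3, 25.8, 10.0), np.float64(0.025), np.int32(605), array([ 40.,  17., 155.]))
((array([0.3607, 0.2933]), 60.2, 36.0, 24.0), np.float64(0.025), np.int32(2805), array([ 10., 137., 221.]))
((array([0.3085, 0.4281]), 60.2, 36.5, -70.4), np.float64(0.025), np.int32(2987), array([ 87., 150., 171.]))
((array([0.3798, 0.1881]), 60.9, 36.5, 29.4), np.float64(0.025), np.int32(2724), array([ 20.,  11., 159.]))
((array([0.4208, 0.0231]), 29.1, 2.7, -87.5), np.float64(0.018), np.int32(68), array([ 40.,   7., 106.]))
((array([0.2275, 0.295 ]), 60.7, 37.5, -44.9), np.float64(0.025), np.int32(2038), array([ 87., 154., 181.]))
[0.36320645 0.29206    0.15889067] (array([0.0005, 0.0009, 0.3098]), np.float64(0.0))
```

View pics/w1.png

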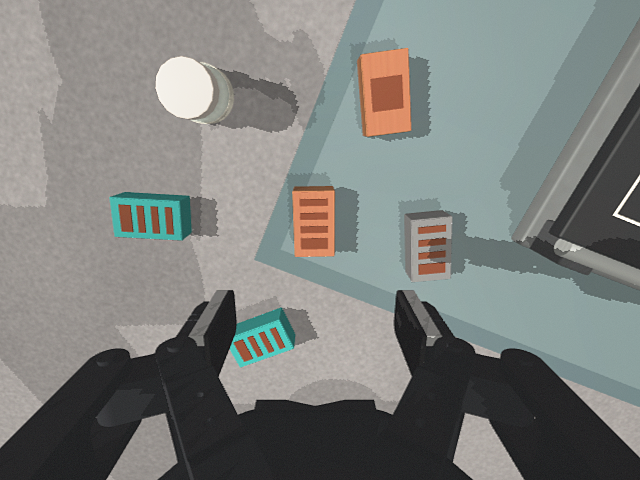

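The wrist view shows the copper block centred under the gripper at (314,222). I descend and grasp it.

Request:
{"fn": "arm_command", "kwargs": {
  "steps": [
    {"x": 0.002,"y": 0.002,"z": 0.08,"turn": 0},
    {"x": 0.002,"y": 0.002,"z": 0.16,"turn": 0},
    {"x": 0.002,"y": 0.002,"z": 0.24,"turn": 0},
    {"x": 0.002,"y": 0.002,"z": 0.28,"turn": 0},
    {"x": 0.002,"y": 0.002,"z": 0.31,"turn": 0},
    {"x": 0.002,"y": 0.002,"z": 0.31,"turn": 0},
    {"x": 0.002,"y": 0.002,"z": 0.31,"turn": 0}
  ]
}}

```text
t: 11.68
position: [0.3638, 0.2914, 0.0036]
ee_rot: [3.076, 0.634, -0.004]
contact_force: [0.3, -0.1, -0.8]
width: 0.0725
grasp_force: 0.0
```

Request:
{"fn": "arm_command", "kwargs": {
  "steps": [
    {"x": 0,"y": 0,"z": 0,"turn": 0},
    {"x": 0,"y": 0,"z": 0,"turn": 0},
    {"x": 0,"y": 0,"z": 0,"turn": 0},
    {"x": 0,"y": 0,"z": 0,"turn": 0},
    {"x": 0,"y": 0,"z": 0,"turn": 0},
    {"x": 0,"y": 0,"z": 0,"turn": 0},
    {"x": 0,"y": 0,"z": -0.1,"turn": 0},
    {"x": 0,"y": 0,"z": -0.2,"turn": 0},
    {"x": 0,"y": 0,"z": -0.34,"turn": 0},
    {"x": 0,"y": 0,"z": -0.34,"turn": 0},
    {"x": 0,"y": 0,"z": -0.34,"turn": 0}
  ],
  "gripper": 0
}}

```text
t: 12.6
position: [0.3686, 0.2941, 0.183]
ee_rot: [-3.074, -0.631, -0.022]
contact_force: [2.2, 1.2, 0.2]
width: 0.0344
grasp_force: 60.1
```

```bash
python3 - <<'E'
from h import *
print(status.get_obs()['position'],status.get_obs()['width'],plan((.501,-.0744),.17,2.25),plan((.501,-.0744),.07,2.25))
E
```

```text
[0.36861416 0.29409454 0.18304159] 0.034384900957893975 (array([-0.0475,  0.7817,  0.0252]), np.float64(-0.384)) (array([-0.0505,  0.7817,  0.2252]), np.float64(-0.384))
```

Request:
{"fn": "arm_command", "kwargs": {
  "steps": [
    {"x": -0.05,"y": 0.785,"z": 0,"turn": -0.384},
    {"x": -0.05,"y": 0.785,"z": 0,"turn": -0.384},
    {"x": -0.05,"y": 0.785,"z": 0,"turn": -0.384},
    {"x": -0.05,"y": 0.785,"z": 0,"turn": -0.384},
    {"x": -0.05,"y": 0.785,"z": 0,"turn": -0.384},
    {"x": -0.05,"y": 0.785,"z": 0,"turn": -0.384},
    {"x": -0.05,"y": 0.785,"z": 0,"turn": -0.384},
    {"x": -0.05,"y": 0.785,"z": 0,"turn": -0.384},
    {"x": -0.05,"y": 0.785,"z": 0,"turn": -0.384},
    {"x": -0.05,"y": 0.785,"z": 0,"turn": -0.384},
    {"x": -0.05,"y": 0.785,"z": 0,"turn": -0.384},
    {"x": -0.05,"y": 0.785,"z": 0,"turn": -0.384},
    {"x": -0.05,"y": 0.785,"z": 0,"turn": -0.384}
  ]
}}

```text
t: 13.68
position: [0.4959, -0.0805, 0.1745]
ee_rot: [2.181, 2.261, 0.0]
contact_force: [-0.6, -0.5, -0.9]
width: 0.0345
grasp_force: 60.2
```

```bash
python3 - <<'E'
from h import *
save('wrist','w2')
o=status.get_obs();print(o['position'],o['width'],yaw(),plan((.501,-.0744),.07,2.25))
E
```

```text
[ 0.49532431 -0.07905945  0.17420868] 0.03468105728965408 2.1039469330773226 (array([0.0088, 0.0117, 0.2084]), np.float64(-0.001))
```

View pics/w2.png

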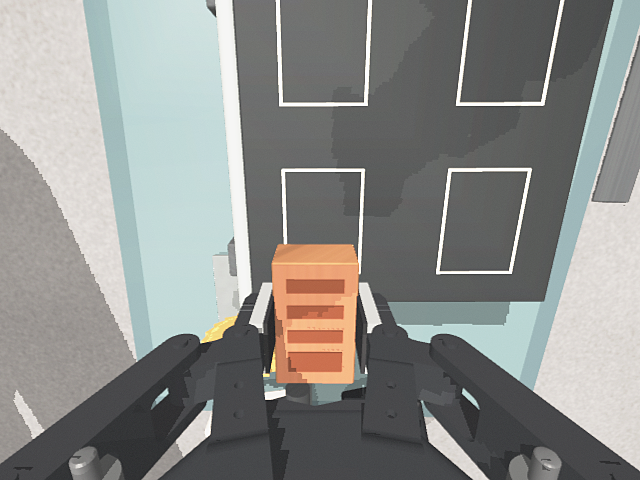

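The block is held square, and its bay is directly ahead at (325,220). I lower and release it.

Request:
{"fn": "arm_command", "kwargs": {
  "steps": [
    {"x": 0.009,"y": 0.012,"z": 0.06,"turn": 0},
    {"x": 0.009,"y": 0.012,"z": 0.12,"turn": 0},
    {"x": 0.009,"y": 0.012,"z": 0.17,"turn": 0},
    {"x": 0.009,"y": 0.012,"z": 0.19,"turn": 0},
    {"x": 0.009,"y": 0.012,"z": 0.2,"turn": 0},
    {"x": 0.009,"y": 0.012,"z": 0.208,"turn": 0},
    {"x": 0.009,"y": 0.012,"z": 0.208,"turn": 0},
    {"x": 0.009,"y": 0.012,"z": 0.208,"turn": 0}
  ]
}}

```text
t: 14.4
position: [0.5026, -0.0741, 0.0719]
ee_rot: [2.175, 2.264, 0.002]
contact_force: [-0.4, -0.1, -0.5]
width: 0.0347
grasp_force: 60.2
```

Request:
{"fn": "arm_command", "kwargs": {
  "steps": [
    {"x": 0,"y": 0,"z": 0,"turn": 0},
    {"x": 0,"y": 0,"z": 0,"turn": 0},
    {"x": 0,"y": 0,"z": 0,"turn": 0},
    {"x": 0,"y": 0,"z": 0,"turn": 0},
    {"x": 0,"y": 0,"z": -0.05,"turn": 0},
    {"x": 0,"y": 0,"z": -0.12,"turn": 0},
    {"x": 0,"y": 0,"z": -0.22,"turn": 0},
    {"x": 0,"y": 0,"z": -0.24,"turn": 0},
    {"x": 0.1,"y": -0.05,"z": -0.24,"turn": 0},
    {"x": 0.3,"y": -0.1,"z": -0.24,"turn": 0},
    {"x": 0.5,"y": -0.15,"z": -0.24,"turn": 0.15},
    {"x": 0.6,"y": -0.05,"z": -0.24,"turn": 0.3},
    {"x": 0.6,"y": -0.05,"z": -0.24,"turn": 0.3},
    {"x": 0.6,"y": -0.05,"z": -0.24,"turn": 0.34},
    {"x": 0.6,"y": -0.05,"z": -0.24,"turn": 0.34},
    {"x": 0.6,"y": -0.05,"z": -0.24,"turn": 0.34},
    {"x": 0.6,"y": -0.05,"z": -0.24,"turn": 0.34},
    {"x": 0.6,"y": -0.05,"z": -0.24,"turn": 0.34}
  ],
  "gripper": 0.75
}}

```text
t: 15.9
position: [0.464, 0.2275, 0.1903]
ee_rot: [-2.944, -1.094, -0.001]
contact_force: [-0.5, 0.2, -0.5]
width: 0.0638
grasp_force: 0.0
```

```bash
cat > look.py <<'E'
import sys; from h import *
n=sys.argv[1]
for c in ('top','scene','wrist'): 
    save(c,n+c)
    for lab,zz in (('table',(.017,.03)),('board',(.083,.095))):
        for b in blocks(n+c,*zz):
            if b[3][0]<14 and b[3][1]>100 and b[0][1]<70: print(c,lab,b[0],b[1],b[2])
o=status.get_obs();print(o['t'],o['position'],o['width'],yaw())
E
python3 look.py a
```

```text
top table (array([0.6319, 0.2512]), 63.8, 15.2, 28.0) 0.024 82
top board (array([ 0.5058, -0.0811]), 60.2, 37.8, -88.0) 0.09 284
scene table (array([0.4805, 0.2827]), 61.8, 36.0, 30.1) 0.024 477
scene table (array([0.6236, 0.2664]), 60.8, 35.9, 33.3) 0.024 577
scene table (array([0.5577, 0.4062]), 61.4, 36.4, 28.5) 0.024 668
scene board (array([ 0.5038, -0.0754]), 60.9, 37.3, -88.5) 0.089 329
wrist table (array([0.5395, 0.3962]), 37.0, 24.0, -60.3) 0.024 1306
wrist table (array([0.6215, 0.2652]), 60.4, 36.6, 33.2) 0.025 3682
wrist table (array([0.4791, 0.2817]), 60.2, 36.2, 30.2) 0.025 2632
wrist board (array([ 0.51  , -0.0765]), 61.7, 24.3, 89.7) 0.09 1455
16.05 [0.46430675 0.22486092 0.19019945] 0.06412430820582907 -48.88553430972777
```

Placed. The knock has happened: one block has moved to (0.622, 0.266). Next is the block at (0.480, 0.282).

```bash
python3 - <<'E'
from h import *
print(plan((.480,.282),.004,120.2))
E
```

```text
(array([ 0.0989, -0.0655,  0.3724]), np.float64(0.061))
```

Request:
{"fn": "arm_command", "kwargs": {
  "steps": [
    {"x": 0.099,"y": -0.066,"z": 0.0,"turn": 0.061},
    {"x": 0.099,"y": -0.066,"z": 0.08,"turn": 0.061},
    {"x": 0.099,"y": -0.066,"z": 0.16,"turn": 0.061},
    {"x": 0.099,"y": -0.066,"z": 0.23,"turn": 0.061},
    {"x": 0.099,"y": -0.066,"z": 0.29,"turn": 0.061},
    {"x": 0.099,"y": -0.066,"z": 0.34,"turn": 0.061},
    {"x": 0.099,"y": -0.066,"z": 0.372,"turn": 0.061},
    {"x": 0.099,"y": -0.066,"z": 0.372,"turn": 0.061},
    {"x": 0.099,"y": -0.066,"z": 0.372,"turn": 0.061},
    {"x": 0.099,"y": -0.066,"z": 0.372,"turn": 0.061}
  ]
}}

```text
t: 16.88
position: [0.4815, 0.2819, 0.0056]
ee_rot: [-3.035, -0.812, -0.003]
contact_force: [-0.4, -0.0, 0.1]
width: 0.0642
grasp_force: 0.0
```

Request:
{"fn": "arm_command", "kwargs": {
  "steps": [
    {"x": 0,"y": 0,"z": 0,"turn": 0},
    {"x": 0,"y": 0,"z": 0,"turn": 0},
    {"x": 0,"y": 0,"z": 0,"turn": 0},
    {"x": 0,"y": 0,"z": 0,"turn": 0},
    {"x": 0,"y": 0,"z": 0,"turn": 0},
    {"x": 0,"y": 0,"z": 0,"turn": 0},
    {"x": 0,"y": 0,"z": -0.1,"turn": 0},
    {"x": 0,"y": 0,"z": -0.2,"turn": 0},
    {"x": 0,"y": 0,"z": -0.34,"turn": 0},
    {"x": 0,"y": 0,"z": -0.34,"turn": 0},
    {"x": 0,"y": 0,"z": -0.34,"turn": 0},
    {"x": 0,"y": 0,"z": -0.34,"turn": 0}
  ],
  "gripper": 0
}}

```text
t: 17.88
position: [0.4827, 0.283, 0.1787]
ee_rot: [-3.034, -0.811, -0.013]
contact_force: [-0.5, -0.8, -1.4]
width: 0.0347
grasp_force: 60.3
```

```bash
python3 - <<'E'
from h import *
print(status.get_obs()['position'],status.get_obs()['width'],plan((.626,-.0695),.17,2.25))
E
```

```text
[0.48267159 0.2829556  0.17867033] 0.03466848118241883 (array([-0.1036,  0.7539,  0.0178]), np.float64(-0.346))
```

Request:
{"fn": "arm_command", "kwargs": {
  "steps": [
    {"x": -0.1,"y": 0.755,"z": 0,"turn": -0.346},
    {"x": -0.1,"y": 0.755,"z": 0,"turn": -0.346},
    {"x": -0.1,"y": 0.755,"z": 0,"turn": -0.346},
    {"x": -0.1,"y": 0.755,"z": 0,"turn": -0.346},
    {"x": -0.1,"y": 0.755,"z": 0,"turn": -0.346},
    {"x": -0.1,"y": 0.755,"z": 0,"turn": -0.346},
    {"x": -0.1,"y": 0.755,"z": 0,"turn": -0.346},
    {"x": -0.1,"y": 0.755,"z": 0,"turn": -0.346},
    {"x": -0.1,"y": 0.755,"z": 0,"turn": -0.346},
    {"x": -0.1,"y": 0.755,"z": 0,"turn": -0.346},
    {"x": -0.1,"y": 0.755,"z": 0,"turn": -0.346},
    {"x": -0.1,"y": 0.755,"z": 0,"turn": -0.346},
    {"x": -0.1,"y": 0.755,"z": 0,"turn": -0.346}
  ]
}}

```text
t: 18.97
position: [0.6239, -0.0693, 0.1723]
ee_rot: [-2.177, -2.26, 0.002]
contact_force: [-1.1, -0.4, -0.8]
width: 0.0348
grasp_force: 60.3
```

```bash
python3 - <<'E'
from h import *
o=status.get_obs();print(o['position'],o['width'],yaw(),plan((.626,-.0695),.0715,2.25))
E
```

```text
[ 0.62386978 -0.06930569  0.17232027] 0.03483699655404235 2.153711277749299 (array([-0.0009,  0.0049,  0.2016]), np.float64(-0.001))
```

Request:
{"fn": "arm_command", "kwargs": {
  "steps": [
    {"x": 0,"y": 0.005,"z": 0.06,"turn": 0},
    {"x": 0,"y": 0.005,"z": 0.12,"turn": 0},
    {"x": 0,"y": 0.005,"z": 0.17,"turn": 0},
    {"x": 0,"y": 0.005,"z": 0.19,"turn": 0},
    {"x": 0,"y": 0.005,"z": 0.202,"turn": 0},
    {"x": 0,"y": 0.005,"z": 0.202,"turn": 0},
    {"x": 0,"y": 0.005,"z": 0.202,"turn": 0},
    {"x": 0,"y": 0.005,"z": 0.202,"turn": 0}
  ]
}}

```text
t: 19.63
position: [0.6287, -0.0698, 0.0748]
ee_rot: [2.176, 2.263, 0.002]
contact_force: [0.8, 0.2, -0.3]
width: 0.0346
grasp_force: 60.3
```

Request:
{"fn": "arm_command", "kwargs": {
  "steps": [
    {"x": 0,"y": 0,"z": 0,"turn": 0},
    {"x": 0,"y": 0,"z": 0,"turn": 0},
    {"x": 0,"y": 0,"z": 0,"turn": 0},
    {"x": 0,"y": 0,"z": 0,"turn": 0},
    {"x": 0,"y": 0,"z": -0.05,"turn": 0},
    {"x": 0,"y": 0,"z": -0.12,"turn": 0},
    {"x": 0,"y": 0,"z": -0.22,"turn": 0},
    {"x": 0,"y": 0,"z": -0.24,"turn": 0},
    {"x": 0.1,"y": -0.02,"z": -0.24,"turn": 0},
    {"x": 0.3,"y": -0.05,"z": -0.24,"turn": 0.1},
    {"x": 0.5,"y": -0.08,"z": -0.24,"turn": 0.2},
    {"x": 0.64,"y": -0.1,"z": -0.24,"turn": 0.328},
    {"x": 0.64,"y": -0.1,"z": -0.24,"turn": 0.328},
    {"x": 0.64,"y": -0.1,"z": -0.24,"turn": 0.328},
    {"x": 0.64,"y": -0.1,"z": -0.24,"turn": 0.328},
    {"x": 0.64,"y": -0.1,"z": -0.24,"turn": 0.328},
    {"x": 0.64,"y": -0.1,"z": -0.24,"turn": 0.328},
    {"x": 0.64,"y": -0.1,"z": -0.24,"turn": 0.328},
    {"x": 0.64,"y": -0.1,"z": -0.24,"turn": 0.328}
  ],
  "gripper": 0.75
}}

```text
t: 21.22
position: [0.565, 0.249, 0.1933]
ee_rot: [3.011, 0.896, 0.0]
contact_force: [-0.8, -0.7, 0.8]
width: 0.0638
grasp_force: 0.0
```

```bash
python3 look.py b; python3 -c "
from h import *
print(plan((.6215,.2655),.005,123.2))"
```

```text
top board (array([ 0.6309, -0.0743]), 59.8, 37.4, -88.1) 0.09 277
top board (array([ 0.5055, -0.0809]), 58.5, 37.7, 89.4) 0.09 279
scene table (array([0.6236, 0.2665]), 61.2, 36.1, 33.4) 0.024 575
scene table (array([0.5579, 0.4062]), 61.0, 36.7, 28.4) 0.024 662
scene board (array([ 0.5026, -0.0755]), 62.0, 40.0, -88.7) 0.089 331
scene board (array([ 0.6296, -0.0687]), 62.9, 36.9, -88.3) 0.089 394
wrist table (array([0.5564, 0.4049]), 60.1, 37.1, 28.8) 0.025 2981
wrist table (array([0.6217, 0.2647]), 59.1, 36.2, 33.2) 0.025 2630
wrist board (array([ 0.6186, -0.049 ]), 49.2, 24.6, 46.2) 0.089 810
21.3667 [0.56564832 0.24741392 0.19333927] 0.0640823094321255 -56.7391929955771
(array([0.1132, 0.031 , 0.3767]), np.float64(0.0))
```

Request:
{"fn": "arm_command", "kwargs": {
  "steps": [
    {"x": 0.113,"y": 0.031,"z": 0.0,"turn": 0},
    {"x": 0.113,"y": 0.031,"z": 0.08,"turn": 0},
    {"x": 0.113,"y": 0.031,"z": 0.16,"turn": 0},
    {"x": 0.113,"y": 0.031,"z": 0.23,"turn": 0},
    {"x": 0.113,"y": 0.031,"z": 0.29,"turn": 0},
    {"x": 0.113,"y": 0.031,"z": 0.34,"turn": 0},
    {"x": 0.113,"y": 0.031,"z": 0.376,"turn": 0},
    {"x": 0.113,"y": 0.031,"z": 0.376,"turn": 0},
    {"x": 0.113,"y": 0.031,"z": 0.376,"turn": 0},
    {"x": 0.113,"y": 0.031,"z": 0.376,"turn": 0}
  ]
}}

```text
t: 22.2
position: [0.6226, 0.2655, 0.0069]
ee_rot: [3.011, 0.896, 0.003]
contact_force: [0.3, -0.0, -0.1]
width: 0.0639
grasp_force: 0.0
```

Request:
{"fn": "arm_command", "kwargs": {
  "steps": [
    {"x": 0,"y": 0,"z": 0,"turn": 0},
    {"x": 0,"y": 0,"z": 0,"turn": 0},
    {"x": 0,"y": 0,"z": 0,"turn": 0},
    {"x": 0,"y": 0,"z": 0,"turn": 0},
    {"x": 0,"y": 0,"z": 0,"turn": 0},
    {"x": 0,"y": 0,"z": 0,"turn": 0},
    {"x": 0,"y": 0,"z": -0.1,"turn": 0},
    {"x": 0,"y": 0,"z": -0.2,"turn": 0},
    {"x": 0,"y": 0,"z": -0.34,"turn": 0},
    {"x": 0,"y": 0,"z": -0.34,"turn": 0},
    {"x": 0,"y": 0,"z": -0.34,"turn": 0},
    {"x": 0,"y": 0,"z": -0.34,"turn": 0}
  ],
  "gripper": 0
}}

```text
t: 23.2
position: [0.6239, 0.2665, 0.1808]
ee_rot: [3.01, 0.897, 0.014]
contact_force: [-0.2, -0.2, -0.5]
width: 0.0347
grasp_force: 60.3
```

```bash
python3 - <<'E'
from h import *
print(status.get_obs()['position'],status.get_obs()['width'],plan((.496,.0555),.17,2.25))
E
```

```text
[0.62387821 0.26653086 0.18083612] 0.03469075201855174 (array([-0.4452,  0.2133,  0.0185]), np.float64(-0.328))
```

Request:
{"fn": "arm_command", "kwargs": {
  "steps": [
    {"x": -0.445,"y": 0.213,"z": 0,"turn": -0.328},
    {"x": -0.445,"y": 0.213,"z": 0,"turn": -0.328},
    {"x": -0.445,"y": 0.213,"z": 0,"turn": -0.328},
    {"x": -0.445,"y": 0.213,"z": 0,"turn": -0.328},
    {"x": -0.445,"y": 0.213,"z": 0,"turn": -0.328},
    {"x": -0.445,"y": 0.213,"z": 0,"turn": -0.328},
    {"x": -0.445,"y": 0.213,"z": 0,"turn": -0.328},
    {"x": -0.445,"y": 0.213,"z": 0,"turn": -0.328},
    {"x": -0.445,"y": 0.213,"z": 0,"turn": -0.328},
    {"x": -0.445,"y": 0.213,"z": 0,"turn": -0.328},
    {"x": -0.445,"y": 0.213,"z": 0,"turn": -0.328},
    {"x": -0.445,"y": 0.213,"z": 0,"turn": -0.328}
  ]
}}

```text
t: 24.2
position: [0.4927, 0.0551, 0.1744]
ee_rot: [-2.179, -2.261, 0.002]
contact_force: [-0.6, 0.5, -1.3]
width: 0.0349
grasp_force: 60.3
```

```bash
python3 - <<'E'
from h import *
o=status.get_obs();print(o['position'],o['width'],yaw(),plan((.496,.0555),.0725,2.25))
E
```

```text
[0.49265732 0.05512456 0.17441524] 0.034858362440902166 2.1055487551649836 (array([0.0005, 0.007 , 0.2038]), np.float64(-0.001))
```

Request:
{"fn": "arm_command", "kwargs": {
  "steps": [
    {"x": 0,"y": 0.006,"z": 0.06,"turn": 0},
    {"x": 0,"y": 0.006,"z": 0.12,"turn": 0},
    {"x": 0,"y": 0.006,"z": 0.17,"turn": 0},
    {"x": 0,"y": 0.006,"z": 0.19,"turn": 0},
    {"x": 0,"y": 0.006,"z": 0.205,"turn": 0},
    {"x": 0,"y": 0.006,"z": 0.205,"turn": 0},
    {"x": 0,"y": 0.006,"z": 0.205,"turn": 0},
    {"x": 0,"y": 0.006,"z": 0.205,"turn": 0}
  ]
}}

```text
t: 24.87
position: [0.4972, 0.055, 0.0737]
ee_rot: [2.178, 2.262, 0.002]
contact_force: [-1.0, -0.5, -0.3]
width: 0.0347
grasp_force: 60.6
```

Request:
{"fn": "arm_command", "kwargs": {
  "steps": [
    {"x": 0,"y": 0,"z": 0,"turn": 0},
    {"x": 0,"y": 0,"z": 0,"turn": 0},
    {"x": 0,"y": 0,"z": 0,"turn": 0},
    {"x": 0,"y": 0,"z": 0,"turn": 0},
    {"x": 0,"y": 0,"z": -0.05,"turn": 0},
    {"x": 0,"y": 0,"z": -0.12,"turn": 0},
    {"x": 0,"y": 0,"z": -0.22,"turn": 0},
    {"x": 0,"y": 0,"z": -0.24,"turn": 0},
    {"x": 0.1,"y": 0.02,"z": -0.24,"turn": 0},
    {"x": 0.3,"y": 0.05,"z": -0.24,"turn": 0.1},
    {"x": 0.5,"y": 0.08,"z": -0.24,"turn": 0.2},
    {"x": 0.67,"y": 0.1,"z": -0.24,"turn": 0.352},
    {"x": 0.67,"y": 0.1,"z": -0.24,"turn": 0.352},
    {"x": 0.67,"y": 0.1,"z": -0.24,"turn": 0.352},
    {"x": 0.67,"y": 0.1,"z": -0.24,"turn": 0.352},
    {"x": 0.67,"y": 0.1,"z": -0.24,"turn": 0.352},
    {"x": 0.67,"y": 0.1,"z": -0.24,"turn": 0.352},
    {"x": 0.67,"y": 0.1,"z": -0.24,"turn": 0.352},
    {"x": 0.67,"y": 0.1,"z": -0.24,"turn": 0.352}
  ],
  "gripper": 0.75
}}

```text
t: 26.45
position: [0.5327, 0.3937, 0.1921]
ee_rot: [3.044, 0.777, -0.001]
contact_force: [0.2, -0.5, -0.3]
width: 0.0643
grasp_force: 0.0
```

```bash
python3 look.py c; python3 -c "
from h import *
print(plan((.557,.405),.005,118.6))"
```

```text
top table (array([0.56  , 0.4006]), 60.9, 37.0, 27.6) 0.025 248
top board (array([ 0.631 , -0.0745]), 59.9, 37.1, -88.4) 0.09 269
top board (array([ 0.5051, -0.0809]), 60.2, 36.2, -87.8) 0.089 277
top board (array([0.4994, 0.0517]), 58.8, 36.0, -89.4) 0.09 285
scene table (array([0.5577, 0.4064]), 62.0, 36.8, 29.1) 0.024 662
scene board (array([ 0.5035, -0.0756]), 62.2, 37.0, -88.2) 0.089 324
scene board (array([0.4982, 0.0565]), 60.9, 37.5, -89.4) 0.089 380
scene board (array([ 0.6289, -0.0692]), 62.5, 38.7, -87.6) 0.089 393
wrist table (array([0.5564, 0.4046]), 60.2, 35.7, 28.1) 0.025 2437
wrist board (array([0.502 , 0.0556]), 62.1, 29.1, 88.9) 0.09 1289
26.6 [0.53315993 0.39178847 0.19244857] 0.06380151897865455 -61.066542602853765
(array([ 5.470e-02, -1.000e-04,  3.749e-01]), np.float64(0.002))
```

Request:
{"fn": "arm_command", "kwargs": {
  "steps": [
    {"x": 0.055,"y": 0,"z": 0.0,"turn": 0.002},
    {"x": 0.055,"y": 0,"z": 0.08,"turn": 0.002},
    {"x": 0.055,"y": 0,"z": 0.16,"turn": 0.002},
    {"x": 0.055,"y": 0,"z": 0.23,"turn": 0.002},
    {"x": 0.055,"y": 0,"z": 0.29,"turn": 0.002},
    {"x": 0.055,"y": 0,"z": 0.34,"turn": 0.002},
    {"x": 0.055,"y": 0,"z": 0.375,"turn": 0.002},
    {"x": 0.055,"y": 0,"z": 0.375,"turn": 0.002},
    {"x": 0.055,"y": 0,"z": 0.375,"turn": 0.002},
    {"x": 0.055,"y": 0,"z": 0.375,"turn": 0.002}
  ]
}}

```text
t: 27.43
position: [0.5587, 0.4052, 0.007]
ee_rot: [-3.045, -0.773, -0.003]
contact_force: [0.1, -0.0, 0.3]
width: 0.064
grasp_force: 0.0
```

Request:
{"fn": "arm_command", "kwargs": {
  "steps": [
    {"x": 0,"y": 0,"z": 0,"turn": 0},
    {"x": 0,"y": 0,"z": 0,"turn": 0},
    {"x": 0,"y": 0,"z": 0,"turn": 0},
    {"x": 0,"y": 0,"z": 0,"turn": 0},
    {"x": 0,"y": 0,"z": 0,"turn": 0},
    {"x": 0,"y": 0,"z": 0,"turn": 0},
    {"x": 0,"y": 0,"z": -0.1,"turn": 0},
    {"x": 0,"y": 0,"z": -0.2,"turn": 0},
    {"x": 0,"y": 0,"z": -0.34,"turn": 0},
    {"x": 0,"y": 0,"z": -0.34,"turn": 0},
    {"x": 0,"y": 0,"z": -0.34,"turn": 0},
    {"x": 0,"y": 0,"z": -0.34,"turn": 0}
  ],
  "gripper": 0
}}

```text
t: 28.43
position: [0.5599, 0.4063, 0.181]
ee_rot: [-3.043, -0.772, -0.014]
contact_force: [-0.4, 0.9, -1.1]
width: 0.0348
grasp_force: 60.3
```

```bash
python3 - <<'E'
from h import *
print(status.get_obs()['position'],status.get_obs()['width'],plan((.621,.0604),.17,2.25))
E
```

```text
[0.55988474 0.40627299 0.18095693] 0.034813722661991245 (array([-0.2227,  0.6663,  0.0201]), np.float64(-0.354))
```

Request:
{"fn": "arm_command", "kwargs": {
  "steps": [
    {"x": -0.223,"y": 0.666,"z": 0,"turn": -0.354},
    {"x": -0.223,"y": 0.666,"z": 0,"turn": -0.354},
    {"x": -0.223,"y": 0.666,"z": 0,"turn": -0.354},
    {"x": -0.223,"y": 0.666,"z": 0,"turn": -0.354},
    {"x": -0.223,"y": 0.666,"z": 0,"turn": -0.354},
    {"x": -0.223,"y": 0.666,"z": 0,"turn": -0.354},
    {"x": -0.223,"y": 0.666,"z": 0,"turn": -0.354},
    {"x": -0.223,"y": 0.666,"z": 0,"turn": -0.354},
    {"x": -0.223,"y": 0.666,"z": 0,"turn": -0.354},
    {"x": -0.223,"y": 0.666,"z": 0,"turn": -0.354},
    {"x": -0.223,"y": 0.666,"z": 0,"turn": -0.354},
    {"x": -0.223,"y": 0.666,"z": 0,"turn": -0.354},
    {"x": -0.223,"y": 0.666,"z": 0,"turn": -0.354}
  ]
}}

```text
t: 29.52
position: [0.6174, 0.0603, 0.1743]
ee_rot: [-2.178, -2.262, 0.001]
contact_force: [0.7, 0.4, 0.1]
width: 0.0349
grasp_force: 60.3
```

```bash
python3 - <<'E'
from h import *
o=status.get_obs();print(o['position'],o['width'],yaw(),plan((.621,.0604),.0735,2.25))
E
```

```text
[0.61739739 0.060323   0.17427776] 0.034883562623832305 2.1734217423761293 (array([-2.000e-04,  7.600e-03,  2.015e-01]), np.float64(-0.0))
```

Request:
{"fn": "arm_command", "kwargs": {
  "steps": [
    {"x": 0,"y": 0.006,"z": 0.06,"turn": 0},
    {"x": 0,"y": 0.006,"z": 0.12,"turn": 0},
    {"x": 0,"y": 0.006,"z": 0.17,"turn": 0},
    {"x": 0,"y": 0.006,"z": 0.19,"turn": 0},
    {"x": 0,"y": 0.006,"z": 0.204,"turn": 0},
    {"x": 0,"y": 0.006,"z": 0.204,"turn": 0},
    {"x": 0,"y": 0.006,"z": 0.204,"turn": 0},
    {"x": 0,"y": 0.006,"z": 0.204,"turn": 0}
  ]
}}

```text
t: 30.18
position: [0.6221, 0.0598, 0.0746]
ee_rot: [2.177, 2.263, 0.002]
contact_force: [-0.3, -0.3, -0.6]
width: 0.0347
grasp_force: 60.3
```

Request:
{"fn": "arm_command", "kwargs": {
  "steps": [
    {"x": 0,"y": 0,"z": 0,"turn": 0},
    {"x": 0,"y": 0,"z": 0,"turn": 0},
    {"x": 0,"y": 0,"z": 0,"turn": 0},
    {"x": 0,"y": 0,"z": 0,"turn": 0},
    {"x": 0,"y": 0,"z": -0.05,"turn": 0},
    {"x": 0,"y": 0,"z": -0.12,"turn": 0},
    {"x": 0,"y": 0,"z": -0.22,"turn": 0},
    {"x": 0,"y": 0,"z": -0.34,"turn": 0},
    {"x": 0,"y": -0.1,"z": -0.34,"turn": 0},
    {"x": -0.1,"y": -0.2,"z": -0.34,"turn": 0},
    {"x": -0.4,"y": -0.46,"z": -0.34,"turn": -0.046},
    {"x": -0.4,"y": -0.46,"z": -0.34,"turn": -0.046},
    {"x": -0.4,"y": -0.46,"z": -0.34,"turn": -0.046},
    {"x": -0.4,"y": -0.46,"z": -0.34,"turn": -0.046},
    {"x": -0.4,"y": -0.46,"z": -0.34,"turn": -0.046},
    {"x": -0.4,"y": -0.46,"z": -0.34,"turn": -0.046},
    {"x": -0.4,"y": -0.46,"z": -0.34,"turn": -0.046}
  ],
  "gripper": 0.75
}}

```text
t: 31.6
position: [0.3963, -0.153, 0.2436]
ee_rot: [2.015, 2.409, -0.003]
contact_force: [1.3, 0.1, 0.8]
width: 0.064
grasp_force: 0.0
```

Request:
{"fn": "arm_command", "kwargs": {
  "steps": [
    {"x": -0.39,"y": 0,"z": 0,"turn": 0},
    {"x": -0.39,"y": 0,"z": 0,"turn": 0},
    {"x": -0.39,"y": 0,"z": 0,"turn": 0},
    {"x": -0.39,"y": 0,"z": 0,"turn": 0},
    {"x": -0.39,"y": 0,"z": 0,"turn": 0},
    {"x": -0.39,"y": 0,"z": 0,"turn": 0},
    {"x": -0.39,"y": 0,"z": 0,"turn": 0},
    {"x": -0.39,"y": 0,"z": 0,"turn": 0}
  ],
  "gripper": 0
}}

```text
t: 32.27
position: [0.4344, -0.3405, 0.2428]
ee_rot: [-2.009, -2.414, -0.001]
contact_force: [0.1, -0.5, 0.3]
width: 0.0001
grasp_force: 0.0
```

```bash
python3 look.py d; python3 - <<'E'
from h import *
for c in ('dtop','dscene','dwrist'):
    im,P,d=cloud(c);hsv=cv2.cvtColor(im,cv2.COLOR_RGB2HSV);H,S,V=[hsv[...,i].astype(int) for i in range(3)];x,y,z=P[...,0],P[...,1],P[...,2]
    k=(H>20)&(H<35)&(S>120)&(d>0)&(x>.37)&(x<.52)&(y>-.41)&(y<-.27)&(z>.07)&(z<.1);print(c,'yel',k.sum(),P[k].mean(0) if k.any() else 0)
    k=(d>0)&(x>.36)&(x<.52)&(y<-.26)&(y>-.42)&(z>.042)&(z<.054); print('box',rect(P[k][:,:2]))
    k=(H>100)&(H<130)&(S>120)&(d>0)&(x>.5)&(x<.68)&(y>-.42)&(y<-.25)&(z>.068)&(z<.085);print('blue',k.sum(),P[k].mean(0) if k.any() else 0)
    print(board(c))
y_=np.radians(10.5);c0=np.array([.4425,-.334,0]);e=np.array([np.cos(y_),np.sin(y_),0])
for t,z in ((-.055,.15),(-.055,.07),(.01,.07)): print(plan((c0+e*t)[:2],z,10.5))
E
```

```text
top board (array([ 0.6317, -0.0743]), 59.8, 38.3, -87.5) 0.09 276
top board (array([0.6247, 0.0544]), 59.5, 36.6, -88.4) 0.09 277
top board (array([ 0.5051, -0.0809]), 59.8, 36.7, -88.5) 0.09 286
top board (array([0.4994, 0.0518]), 58.8, 35.8, 89.2) 0.09 270
scene board (array([ 0.5034, -0.0761]), 61.6, 37.8, -88.7) 0.089 325
scene board (array([0.4975, 0.0559]), 62.6, 38.6, -87.1) 0.089 384
scene board (array([ 0.6293, -0.0687]), 62.2, 36.9, -88.5) 0.089 394
scene board (array([0.6222, 0.0604]), 60.6, 38.4, -87.1) 0.089 463
32.4167 [ 0.43463751 -0.33990243  0.24342624] -0.00011513012568194668 10.547707701548763
dtop yel 0 0
box (array([ 0.4709, -0.3491]), 104.6, 51.8, 52.7)
blue 93 [ 0.58870957 -0.32626182  0.07690558]
(array([0.55664072, 0.0030326 , 0.06539776]), array([-0.00359057,  0.00232191,  0.99999086]), np.float64(0.004275931710910633))
dscene yel 17 [ 0.43029157 -0.33257084  0.08589678]
box (array([ 0.4434, -0.33  ]), 101.2, 72.7, 10.3)
blue 85 [ 0.58754697 -0.31959093  0.07480217]
(array([0.56671338, 0.01288217, 0.06430827]), array([-8.55671216e-04,  3.38529355e-04,  9.99999577e-01]), np.float64(0.0009202041042312406))
dwrist yel 140 [ 0.4274294  -0.33536066  0.08748927]
box (array([ 0.441 , -0.3336]), 100.1, 69.5, 10.8)
blue 798 [ 0.58349386 -0.32250734  0.07580925]
(array([ 0.64970341, -0.11808925,  0.06510307]), array([0.01534647, 0.06789575, 0.99757438]), np.float64(0.06966486388647823))
(array([ 0.0088, -0.0924,  0.1868]), np.float64(0.0))
(array([ 0.0088, -0.0924,  0.3468]), np.float64(0.0))
(array([0.0086, 0.0376, 0.3469]), np.float64(0.0))
```

View pics/dwrist.png

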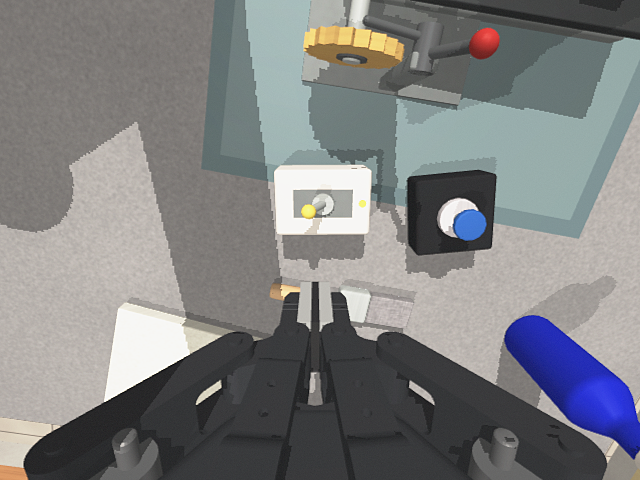

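All four blocks lie in their bays. The lamp ball at (308,211) is on the off side, with the yellow spot at (362,203). Now I flip it on from the -x side.

Request:
{"fn": "arm_command", "kwargs": {
  "steps": [
    {"x": 0.008,"y": -0.1,"z": 0,"turn": 0},
    {"x": 0.008,"y": -0.1,"z": 0,"turn": 0},
    {"x": 0.008,"y": -0.1,"z": 0.08,"turn": 0},
    {"x": 0.008,"y": -0.1,"z": 0.16,"turn": 0},
    {"x": 0.008,"y": -0.1,"z": 0.24,"turn": 0},
    {"x": 0.008,"y": -0.1,"z": 0.3,"turn": 0},
    {"x": 0.008,"y": -0.1,"z": 0.342,"turn": 0},
    {"x": 0.008,"y": -0.1,"z": 0.342,"turn": 0},
    {"x": 0.008,"y": -0.08,"z": 0.342,"turn": 0},
    {"x": 0.008,"y": -0.06,"z": 0.342,"turn": 0},
    {"x": 0.008,"y": -0.04,"z": 0.342,"turn": 0},
    {"x": 0.008,"y": -0.025,"z": 0.342,"turn": 0},
    {"x": 0.008,"y": -0.01,"z": 0.342,"turn": 0},
    {"x": 0.008,"y": 0.005,"z": 0.342,"turn": 0},
    {"x": 0.008,"y": 0.005,"z": 0.342,"turn": 0},
    {"x": 0.008,"y": -0.04,"z": 0.342,"turn": 0},
    {"x": 0.008,"y": -0.06,"z": 0.26,"turn": 0},
    {"x": 0.008,"y": -0.06,"z": 0.15,"turn": 0},
    {"x": 0.008,"y": -0.06,"z": 0.08,"turn": 0},
    {"x": 0.008,"y": -0.06,"z": 0.08,"turn": 0}
  ]
}}

```text
t: 34.08
position: [0.4074, -0.3458, 0.2117]
ee_rot: [2.001, 2.405, -0.004]
contact_force: [1.5, -0.7, -0.8]
width: -0.0
grasp_force: 0.0
```

```bash
cat > lamp.py <<'E'
from h import *
import sys
n=sys.argv[1]
for c in ('top','scene','wrist'):
    save(c,n+c)
    im,P,d=cloud(n+c);hsv=cv2.cvtColor(im,cv2.COLOR_RGB2HSV);H,S,V=[hsv[...,i].astype(int) for i in range(3)];x,y,z=P[...,0],P[...,1],P[...,2]
    k=(H>20)&(H<35)&(S>120)&(d>0)&(x>.37)&(x<.52)&(y>-.41)&(y<-.27)&(z>.07)&(z<.1);print(c,'yel',k.sum(),P[k].mean(0) if k.any() else 0)
    k=(H>100)&(H<130)&(S>120)&(d>0)&(x>.5)&(x<.68)&(y>-.42)&(y<-.25)&(z>.055)&(z<.085);print('blue',k.sum(),np.median(P[k],0) if k.any() else 0)
    print('lamp',[(np.round(r['xyz'],3).tolist(),round(r['p'],2)) for r in spotter.place_of('lamp_bat',c)][:2])
o=status.get_obs();print(o['t'],o['position'],o['contact_force'],yaw())
for z in (.13,.078,.062): print(plan((.586,-.324),z,10.5))
E
python3 lamp.py e
```

```text
top yel 0 0
blue 93 [ 0.58910956 -0.32667807  0.0764136 ]
lamp [([0.442, -0.337, 0.002], 0.64), ([0.558, -0.006, 0.0], 0.55)]
scene yel 18 [ 0.45791475 -0.3271491   0.08593867]
blue 83 [ 0.58832595 -0.31998719  0.07492608]
lamp [([0.457, -0.334, 0.089], 0.56)]
wrist yel 168 [ 0.45310003 -0.32933971  0.08633307]
blue 1050 [ 0.58208408 -0.32156486  0.07453269]
lamp [([0.457, -0.332, 0.084], 0.58)]
34.3833 [ 0.40366425 -0.34148546  0.20106313] [-0.8995108   0.35395944 -0.05340695] 10.486757080394959
(array([-0.0325,  0.3652,  0.1414]), np.float64(-0.0))
(array([-0.0329,  0.3653,  0.2454]), np.float64(-0.0))
(array([-0.033 ,  0.3654,  0.2774]), np.float64(-0.0))
```

View pics/ewrist.png

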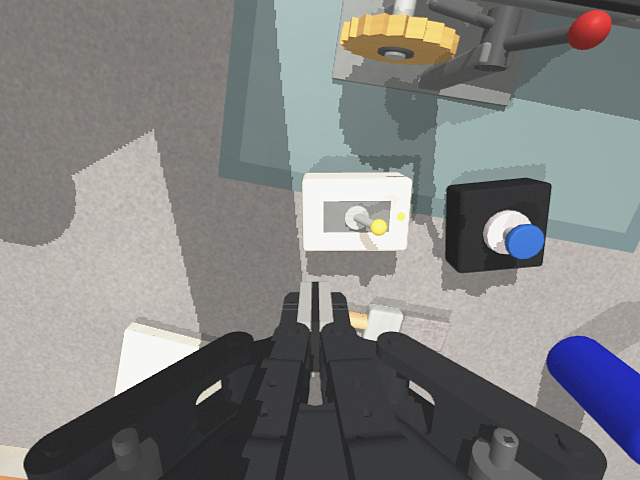

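The lamp is on: its ball at (378,227) is beside the yellow spot. Now I press the shutter.

Request:
{"fn": "arm_command", "kwargs": {
  "steps": [
    {"x": -0.033,"y": 0.365,"z": 0,"turn": 0},
    {"x": -0.033,"y": 0.365,"z": 0,"turn": 0},
    {"x": -0.033,"y": 0.365,"z": 0,"turn": 0},
    {"x": -0.033,"y": 0.365,"z": 0,"turn": 0},
    {"x": -0.033,"y": 0.365,"z": 0,"turn": 0},
    {"x": -0.033,"y": 0.365,"z": 0,"turn": 0},
    {"x": -0.033,"y": 0.365,"z": 0,"turn": 0},
    {"x": -0.033,"y": 0.365,"z": 0.08,"turn": 0},
    {"x": -0.033,"y": 0.365,"z": 0.15,"turn": 0},
    {"x": -0.033,"y": 0.365,"z": 0.2,"turn": 0},
    {"x": -0.033,"y": 0.365,"z": 0.23,"turn": 0},
    {"x": -0.033,"y": 0.365,"z": 0.245,"turn": 0},
    {"x": -0.033,"y": 0.365,"z": 0.255,"turn": 0},
    {"x": -0.033,"y": 0.365,"z": 0.265,"turn": 0},
    {"x": -0.033,"y": 0.365,"z": 0.272,"turn": 0},
    {"x": -0.033,"y": 0.365,"z": 0.278,"turn": 0},
    {"x": -0.033,"y": 0.365,"z": 0.278,"turn": 0},
    {"x": -0.033,"y": 0.365,"z": 0.278,"turn": 0}
  ]
}}

```text
t: 35.88
position: [0.5874, -0.3267, 0.0658]
ee_rot: [2.008, 2.413, -0.001]
contact_force: [-3.0, -0.3, 5.3]
width: 0.0002
grasp_force: 2.6
```

Request:
{"fn": "arm_command", "kwargs": {
  "steps": [
    {"x": 0,"y": 0,"z": 0.004,"turn": 0},
    {"x": 0,"y": 0,"z": 0.008,"turn": 0},
    {"x": 0,"y": 0,"z": 0.008,"turn": 0},
    {"x": 0,"y": 0,"z": 0.008,"turn": 0}
  ]
}}

```text
t: 36.22
position: [0.5876, -0.3268, 0.064]
ee_rot: [2.007, 2.413, -0.001]
contact_force: [-7.0, 2.5, 16.9]
width: 0.0002
grasp_force: 8.4
```

Request:
{"fn": "arm_command", "kwargs": {
  "steps": [
    {"x": 0,"y": 0,"z": -0.05,"turn": 0},
    {"x": 0,"y": 0,"z": -0.13,"turn": 0},
    {"x": 0,"y": 0,"z": -0.2,"turn": 0},
    {"x": 0,"y": 0,"z": -0.28,"turn": 0},
    {"x": 0,"y": -0.08,"z": -0.28,"turn": 0},
    {"x": 0,"y": -0.16,"z": -0.28,"turn": 0},
    {"x": 0,"y": -0.16,"z": -0.28,"turn": 0},
    {"x": 0,"y": -0.16,"z": -0.28,"turn": 0}
  ]
}}

```text
t: 36.88
position: [0.5068, -0.3407, 0.2009]
ee_rot: [2.011, 2.412, 0.0]
contact_force: [0.4, -0.1, 0.6]
width: 0.0001
grasp_force: 0.0
```

```bash
python3 lamp.py f; python3 - <<'E'
from h import *
y_=np.radians(10.5);c0=np.array([.4425,-.334,0]);e=np.array([np.cos(y_),np.sin(y_),0])
for t,z in ((.057,.15),(.057,.07),(.006,.07)): print(plan((c0+e*t)[:2],z,10.5))
E
```

```text
top yel 0 0
blue 50 [ 0.59287823 -0.3224782   0.07624195]
lamp []
scene yel 18 [ 0.4580951  -0.3268812   0.08621309]
blue 83 [ 0.58753657 -0.31995934  0.07465542]
lamp [([0.456, -0.329, 0.086], 0.38)]
wrist yel 229 [ 0.4552646  -0.32969758  0.08757543]
blue 1045 [ 0.58386861 -0.32200264  0.07559071]
lamp [([0.454, -0.336, 0.085], 0.61)]
37.1833 [ 0.50900664 -0.34017397  0.20023617] [ 0.34257014 -1.04902006 -0.19808262] 10.532169485187024
(array([0.0037, 0.1573, 0.1405]), np.float64(0.0))
(array([0.0037, 0.1572, 0.2445]), np.float64(0.0))
(array([0.0037, 0.1572, 0.2765]), np.float64(0.0))
(array([ 0.0364, -0.0146,  0.1005]), np.float64(0.0))
(array([ 0.0365, -0.0146,  0.2605]), np.float64(0.0))
(array([ 0.0365, -0.1166,  0.2604]), np.float64(0.0))
```

Shutter sprung back up, lamp still on. Now I flip the lamp off from the +x side.

Request:
{"fn": "arm_command", "kwargs": {
  "steps": [
    {"x": 0.036,"y": -0.012,"z": 0,"turn": 0},
    {"x": 0.036,"y": -0.012,"z": 0.06,"turn": 0},
    {"x": 0.036,"y": -0.012,"z": 0.13,"turn": 0},
    {"x": 0.036,"y": -0.012,"z": 0.2,"turn": 0},
    {"x": 0.036,"y": -0.012,"z": 0.256,"turn": 0},
    {"x": 0.036,"y": -0.012,"z": 0.256,"turn": 0},
    {"x": 0.036,"y": -0.04,"z": 0.256,"turn": 0},
    {"x": 0.036,"y": -0.06,"z": 0.256,"turn": 0},
    {"x": 0.036,"y": -0.08,"z": 0.256,"turn": 0},
    {"x": 0.036,"y": -0.095,"z": 0.256,"turn": 0},
    {"x": 0.036,"y": -0.108,"z": 0.256,"turn": 0},
    {"x": 0.036,"y": -0.118,"z": 0.256,"turn": 0},
    {"x": 0.036,"y": -0.118,"z": 0.256,"turn": 0},
    {"x": 0.036,"y": -0.06,"z": 0.256,"turn": 0},
    {"x": 0.036,"y": -0.05,"z": 0.17,"turn": 0},
    {"x": 0.036,"y": -0.05,"z": 0.05,"turn": 0},
    {"x": 0.036,"y": -0.1,"z": -0.08,"turn": 0},
    {"x": 0.036,"y": -0.25,"z": -0.08,"turn": 0},
    {"x": 0.036,"y": -0.25,"z": -0.08,"turn": 0},
    {"x": 0.036,"y": -0.25,"z": -0.08,"turn": 0}
  ]
}}

```text
t: 38.85
position: [0.3791, -0.3465, 0.2433]
ee_rot: [2.009, 2.412, -0.004]
contact_force: [0.6, -1.0, 1.0]
width: -0.0001
grasp_force: 0.0
```

```bash
python3 lamp.py g|head -9; python3 look.py h|grep -v wrist; python3 - <<'E'
from h import *
print(board('hscene'))
for n in ['jar','brush','eraser','pawl_bat','bay0']: print(n,[(np.round(r['xyz'],3).tolist(),round(r['p'],2)) for r in spotter.place_of(n,'scene')][:4])
a=cv2.imread('pics/hscene.png')[150:470,140:560];cv2.imwrite('pics/hc.png',cv2.resize(a,None,fx=1.8,fy=1.8))
E
```

```text
top yel 0 0
blue 93 [ 0.58880221 -0.32682203  0.076048  ]
lamp [([0.624, 0.06, 0.061], 0.33)]
scene yel 17 [ 0.43040853 -0.33239752  0.08607327]
blue 85 [ 0.58795059 -0.31932375  0.07464646]
lamp [([0.432, -0.336, 0.086], 0.51)]
wrist yel 133 [ 0.42666778 -0.33488682  0.08690919]
blue 829 [ 0.58291608 -0.32161885  0.07493217]
lamp [([0.426, -0.338, 0.087], 0.69)]
top board (array([ 0.6302, -0.0741]), 59.8, 37.1, -87.4) 0.09 278
top board (array([0.6245, 0.0544]), 59.6, 37.7, -89.3) 0.09 277
top board (array([ 0.5055, -0.0811]), 59.1, 37.2, -89.9) 0.089 300
top board (array([0.4993, 0.0517]), 58.6, 36.1, 89.9) 0.09 277
scene board (array([ 0.5035, -0.0745]), 62.2, 38.0, -88.4) 0.089 328
scene board (array([0.4982, 0.0565]), 61.5, 37.8, -88.7) 0.089 385
scene board (array([ 0.6294, -0.0692]), 62.2, 37.6, -88.0) 0.089 391
scene board (array([0.623 , 0.0601]), 60.1, 37.1, -88.9) 0.089 461
39.3 [ 0.3822775  -0.34468451  0.23924669] 0.000204294048715321 10.53953921628881
(array([0.56663205, 0.01260618, 0.0643088 ]), array([-1.17190060e-03,  6.27566320e-04,  9.99999116e-01]), np.float64(0.001329357566981506))
jar [([0.424, 0.416, -0.001], 0.83)]
brush [([0.49, -0.464, 0.003], 0.72), ([0.499, -0.071, 0.061], 0.59)]
eraser [([0.666, 0.389, 0.002], 0.57)]
pawl_bat [([0.508, -0.199, 0.167], 0.74)]
bay0 [([0.63, -0.066, 0.064], 0.87), ([0.618, 0.06, 0.065], 0.66), ([0.498, 0.052, 0.062], 0.63)]
```

View pics/hc.png

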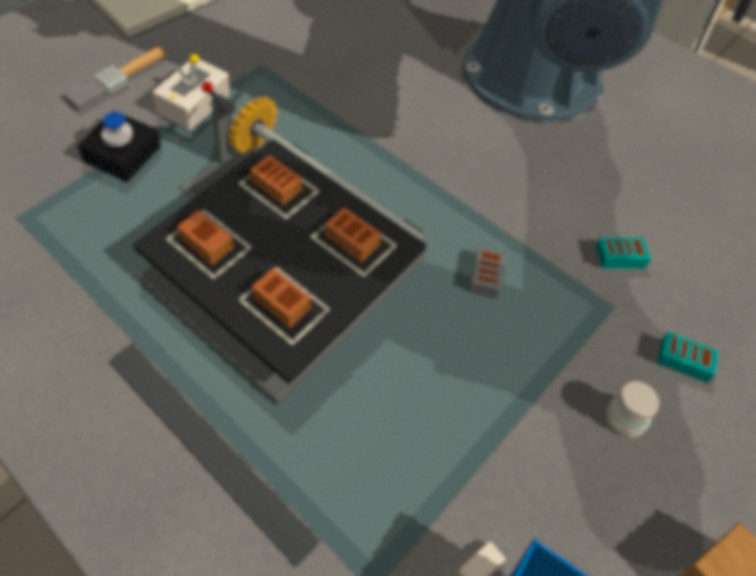

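The crop shows all four copper blocks inside their own bays at (277,180), (206,237), (353,235) and (282,297). The board is flat, the lamp is off, and the jar, brush and eraser haven't moved.

```bash
python3 -c "
from station import ctrl
print(ctrl.finish_job())"
```

```text
the job is handed in; nothing more can be done
None
```

I handed the job in at about 39 s of robot time. The pawl is released, the board is flat with all four copper blocks in their own bays, and the shutter was pressed fully while the lamp was lit and sprang back. The lamp is off and the jar, brush and eraser are unmoved. On the first push the fingers slid off the board's far edge and the wrist force reached about 87 N (limit 120 N).

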